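# Unstopper the solvent bottles and hang the stoppers in order

### The job

Open the four amber solvent bottles for a round of solvent tests: take the stopper out of each and hang it plug-down in a hole of the light wooden stopper rack, flange flat on the rack. The stoppers must hang in the same order, left to right, as their bottles stand in the dark tray, so that none can go back on the wrong bottle; leave the bottles standing upright in their wells.

Things in the scene. Friction and masses are not known exactly. Their poses are not given: they have to be found in the camera images.
- stopper_tall: Loose grey plastic stopper, 30 g, at the start in the mouth of the tall round bottle: round flange 42 mm wide, 4 mm thick; below it a plug 24 mm long tapering from 20 to 14 mm; above it an upright flat blade 10 mm thick (x) by 30 mm wide (y), its top 29.5 mm above the flange's underside. Origin: centre of the flange's underside; z up. Lifts straight out freely.
- stopper_square: Loose grey plastic stopper, 30 g, at the start in the mouth of the square bottle: round flange 42 mm wide, 4 mm thick; below it a plug 24 mm long tapering from 20 to 14 mm; above it a square knob 17 mm wide, its top 29.5 mm above the flange's underside. Origin: centre of the flange's underside; z up. Lifts straight out freely.
- stopper_cone: Loose grey plastic stopper, 30 g, at the start in the mouth of the conical bottle: round flange 42 mm wide, 4 mm thick; below it a plug 24 mm long tapering from 20 to 14 mm; above it a round knob 23 mm across, its top 29.5 mm above the flange's underside. Origin: centre of the flange's underside; z up. Lifts straight out freely.
- stopper_squat: Loose grey plastic stopper, 30 g, at the start in the mouth of the squat round bottle: round flange 42 mm wide, 4 mm thick; below it a plug 24 mm long tapering from 20 to 14 mm; above it an eight-sided knob 29 mm over its corners, its top 29.5 mm above the flange's underside. Origin: centre of the flange's underside; z up. Lifts straight out freely.
- bottle_tall: Loose amber glass tall round bottle, 49 mm across, 104 mm high (its rim, on which the flange rests), mouth 24 mm wide, about 250 g, standing in one of the tray's wells. Origin: centre of its underside; z up.
- bottle_square: Loose amber glass square bottle, 37 mm wide, 88 mm high (its rim, on which the flange rests), mouth 24 mm wide, about 250 g, standing in one of the tray's wells. Origin: centre of its underside; z up.
- bottle_cone: Loose amber glass conical bottle, 49 mm across its foot, 78 mm high (its rim, on which the flange rests), mouth 24 mm wide, about 250 g, standing in one of the tray's wells. Origin: centre of its underside; z up.
- bottle_squat: Loose amber glass squat round bottle, 49 mm across, 66 mm high (its rim, on which the flange rests), mouth 24 mm wide, about 250 g, standing in one of the tray's wells. Origin: centre of its underside; z up.
- bottle_tray: Fixed dark wooden block 74 x 290 x 24 mm with four round wells 54 mm wide in a row, a bottle in each. Origin: centre of its underside; y runs along the row to its left end (as the robot sees it). Wells at y = +105, +35, -35, -105 mm, their floors 6 mm above the bench. (A lamp is swung aside over the back of the bench, beyond x = 0.65 m and over 0.5 m up.)
- stopper_rack: Fixed light wooden rack 66 x 290 mm, top 38 mm above the bench, with four empty round holes 30 mm wide through its 10 mm plate (open space below). Origin: bench level under its centre; y runs along the row to its left end (as the robot sees it). Holes at x = 0, y = +105, +35, -35, -105 mm. A hung stopper's origin is 38 mm above the rack's origin.
Not all that is in view belongs to the job. Leave any blue or green look-alike of the bottle_cone alone.

How it is judged:
By the outcome, as a careful person would: the job done as asked, in the order asked, and still so for the second after the job is handed in, with the robot touching nothing.
It also fails if it takes over 109 s, if anything falls off the work surface, if the arm or the gripper's body presses on something with over 40 N, if the wrist force passes 120 N, or if a joint passes its speed limit or range.

### The arm

A 6-joint arm with a two-finger parallel gripper is mounted at the origin on a cart in front of the work surface, level with it; the furniture and walls round the work are solid. World frame = base frame: x ahead of the robot, y to its left, z up, the work surface at z = 0. Lengths are in m, angles in rad, forces in N, time in s.
With the tool pointing down it reaches from about 0.35 to 0.775 m from the base axis. Payload 5.5 kg.
Tool frame: the origin (TCP) lies on the centre line of the jaws, within the pads' length; the fingertips stand 11 mm ahead of it and the grasp point (between the pads) lies 8 mm behind it; z points along the fingers, x is the direction in which the jaws open and shut, and the axes are right-handed (so a half turn about z gives the same grasp; the last joint's range is limited). The gripper opens to 85 mm and grips with 20 to 120 N. Pads are 22 mm wide; open, the fingers measure 114 mm over their backs; the gripper's body (76 mm by 85 mm) begins 54 mm behind the grasp point. The pads swing forward as they close: fully open they stand 13 mm farther back than shut.
Start: joints at [-1.324, 0.313, 0.046, 1.304, 0, 1.431], TCP at [0.217, -0.533, 0.242] pointing down, gripper open.
Joint ranges: [-2.76, 2.76], [-0.86, 1.69], [-1.03, 1.26], [-2.2, 2.34], [-1.47, 1.5], [-3.14, 3.14]. Speed limits (rad/s): [2.57, 2.57, 3.14, 3.14, 3.14, 3.14].

### API

Orientations are given as a unit quaternion [x, y, z, w].
In Python, from station import env gives the robot as it stands. The module is installed in compiled form; this text tells all that it offers.
- The arm moves only by the shell command python3 -m pendant 'ROWS'. ROWS is JSON, a list of rows, each a list of 3 entries, a list of its own where there are three numbers: the gripper's target within -1 to 1 (shut at 1, half-way at 0, fully open at -1), then the shift along the world's x, y, z in m, then the turn, a rotation vector about the world's x, y, z in degrees. In form: [[gripper, [x, y, z], [wx, wy, wz]], ...]. A call has 1 to 5 rows; each row is the pose to reach, as a shift and turn from the pose commanded when the call began; what a row does not reach only later rows make up. A row lasts 1/12 s, in which the tool goes at most 41.7 mm and 7.16 degrees, less where a joint would pass 70% of its speed; a pose out of reach is approached as far as the arm can. A call with a gripper value outside its range is refused whole. The fingers move at their own pace and stop on an object; the grip force is fixed at half the most. Time passes only in rows, so rows that repeat a pose let the fingers close. It gives the time, the measured TCP pose, the force and the opening at its end, in the units of the state.
- env.sense(): the state, without advancing time (a new reading comes with each control period).
- env.grab_frame(name): name is "scene" or "top" or "wrist"; returns a dict with "image" (480x640x3 uint8, red, green, blue), "mtx" (3x3 intrinsics, pixels), "world_from_camera" (4x4, takes a point from camera to world coordinates). Camera axes: x right, y up, looking along -z (the intrinsics and any distortion apply to the point x, -y, -z); pixel columns grow to the right and rows downward; lengths in m; the calibration is good to about 2 mm. A picture is of the moment at which its call begins. There is no depth.
- env.finish_job(): hands the job in, once; it reports no verdict.
Trained networks look in a picture, given as the dict that the camera call returned (one of the last four; its "shot" number tells which), for a name from the list of things; names that differ only in an ending like _2 or _b are one class to them, and where a whole thing is asked for, a point or a joint stands for the part that bears it (a point fixed in the world has none). Each returns a list of dicts, best first, with "score" (0 to 1); they miss things now and then, are a little off and sometimes report something else, mostly with a low value. They report only what shows in the picture. A call takes as long as a camera call. They do not tell look-alikes from the thing itself.
- env.recognise(picture, label): "location" ([column, row] in pixels, amid what is visible of it).
- env.landmark_of(picture, label): "location" ([column, row] in pixels: a listed point, or the origin of a listed thing).
The state is a dict: "time_s": time; "q": joint angles; "qd": joint speeds; "joint_efforts": joint torques, N m; "tool_pos": TCP position; "eef_rot": TCP orientation; "force": force on the tool from outside, world axes, zero at the start; "moment": the same for the moment, N m; "width": finger opening in m.
Only numpy, scipy, OpenCV 4.12 (cv2) and the standard library are available. Lean on these libraries where they do the work, as an engineer would, in place of code of your own. Each camera call takes 0.05 s, during which the arm holds its last target.

## Working session

There is one attempt and no reset: what is moved stays moved. The work goes in short steps, Python scripts to look and compute and a shell command to move; the robot and the scene stay as the last step left them, time stands still between calls to the robot, and variables do not carry over. Pictures are saved under pics/ and viewed, and the job is handed in when it is done.

```bash
mkdir -p pics; cat > h.py <<'E'
from station import env
import numpy as np, cv2
def save(f,n): cv2.imwrite('pics/'+n+'.png',cv2.cvtColor(f['image'],cv2.COLOR_RGB2BGR))
def px2w(f,p,z):
    K=f['mtx'];T=f['world_from_camera']
    u=np.array([(p[0]-K[0,2])/K[0,0],(p[1]-K[1,2])/K[1,1],1.]);d=T[:3,:3]@np.array([u[0],-u[1],-1]);o=T[:3,3]
    return o+d*(z-o[2])/d[2]
def w2px(f,P):
    K=f['mtx'];T=f['world_from_camera'];c=T[:3,:3].T@(np.array(P)-T[:3,3])
    return [K[0,0]*c[0]/-c[2]+K[0,2],K[1,1]*-c[1]/-c[2]+K[1,2]]
E
python3 - <<'E'
from h import *
np.set_printoptions(precision=4,suppress=True)
for n in ['scene','top']:
    f=env.grab_frame(n);save(f,n+'0');print(n,f.keys(),f['mtx'],f['world_from_camera'])
    for l in ['stopper_tall','stopper_square','stopper_cone','stopper_squat','bottle_tall','bottle_square','bottle_cone','bottle_squat','bottle_tray','stopper_rack']:
        z={'stopper_tall':.11,'stopper_square':.094,'stopper_cone':.084,'stopper_squat':.072}.get(l,0.006 if 'bottle_' in l and 'tray' not in l else 0)
        for r in env.landmark_of(f,l)[:3]: print(l,round(r['score'],2),np.round(r['location'],1),px2w(f,r['location'],z))
print(env.sense())
E
```

```text
scene dict_keys(['image', 'mtx', 'world_from_camera', 'shot']) [[457.1162   0.     317.3587]
 [  0.     457.1162 239.0771]
 [  0.       0.       1.    ]] [[ 0.5754  0.3844 -0.7219 -0.1684]
 [-0.8177  0.2542 -0.5164 -0.5533]
 [-0.015   0.8875  0.4606  0.5145]
 [ 0.      0.      0.      1.    ]]
stopper_tall 0.61 [330.8 231.4] [ 0.5073 -0.103   0.11  ]
stopper_square 0.7 [437.7 259. ] [ 0.5474 -0.3109  0.094 ]
stopper_cone 0.71 [397.1 256.3] [ 0.5318 -0.2376  0.084 ]
stopper_squat 0.88 [364.3 252. ] [ 0.531  -0.1671  0.072 ]
bottle_square 0.82 [426.3 295.3] [ 0.5515 -0.2958  0.006 ]
bottle_cone 0.94 [392.5 287.6] [ 0.5394 -0.2293  0.006 ]
bottle_cone 0.93 [396.2 332.1] [ 0.4184 -0.2976  0.006 ]
bottle_cone 0.87 [486.1 331.5] [ 0.5063 -0.4248  0.006 ]
bottle_squat 0.89 [362.4 278.9] [ 0.534  -0.1633  0.006 ]
bottle_tray 0.65 [377.9 282.2] [ 0.5491 -0.1915  0.    ]
stopper_rack 0.59 [228.3 241.7] [0.5071 0.1964 0.    ]
top dict_keys(['image', 'mtx', 'world_from_camera', 'shot']) [[533.1843   0.     313.3414]
 [  0.     533.1843 242.1608]
 [  0.       0.       1.    ]] [[-0.0184  0.9888 -
[... 749 characters left out ...]
  0.006 ]
bottle_squat 0.21 [414.8 224.4] [ 0.555  -0.2999  0.006 ]
bottle_tray 0.68 [370.8 232.7] [ 0.5379 -0.1937  0.    ]
stopper_rack 0.83 [207.6 250.2] [0.5031 0.2021 0.    ]
stopper_rack 0.63 [384.3 226. ] [ 0.5537 -0.227  -0.    ]
{'time_s': 1.1, 'q': array([-1.3236,  0.3132,  0.0461,  1.3036, -0.    ,  1.4312]), 'qd': array([ 0.001 , -0.0009, -0.0006,  0.0022, -0.0013, -0.0004]), 'joint_efforts': array([ -0.0004, -48.0478,  29.8819,   0.0003,  -0.0002,  -0.    ]), 'tool_pos': array([ 0.2169, -0.5326,  0.2423]), 'eef_rot': array([ 0.8298, -0.558 ,  0.    ,  0.    ]), 'force': array([-0.4217,  0.4382, -1.0711]), 'moment': array([-0.0088,  0.0367,  0.0336]), 'width': 0.0857980654037351}
```

View pics/scene0.png

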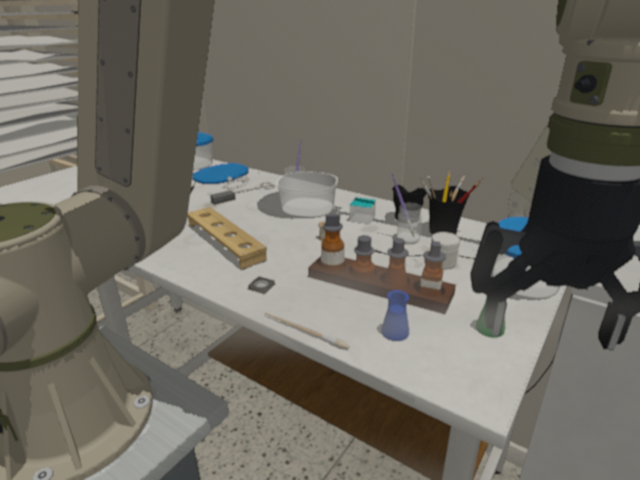

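View pics/top0.png

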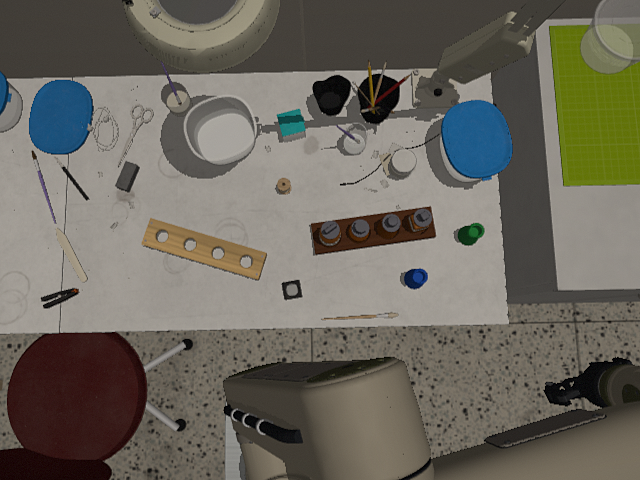

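```bash
python3 -c "
import cv2
a=cv2.imread('pics/top0.png')[190:270,180:480];b=cv2.imread('pics/scene0.png')[190:350,300:520]
cv2.imwrite('pics/ct.png',cv2.resize(a,None,fx=2.6,fy=2.6,interpolation=2));cv2.imwrite('pics/cs.png',cv2.resize(b,None,fx=3.5,fy=3.5,interpolation=2))"
```

```text
(no output)
```

View pics/ct.png

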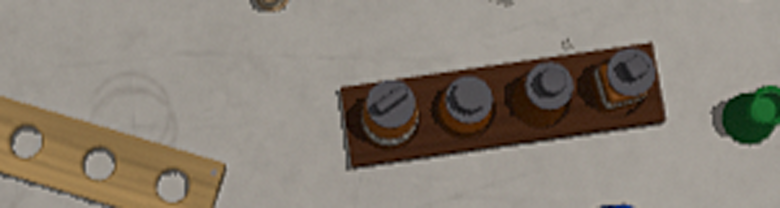

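View pics/cs.png

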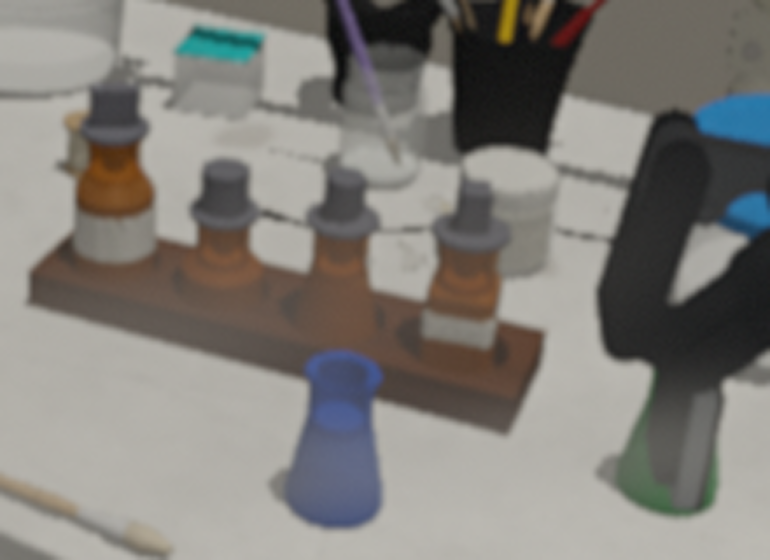

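The top view shows, left to right: tall (331,232), squat (360,228), cone (390,222) and square (421,217). The blue cone at (416,278) and the green one at (470,234) are decoys. The four rack holes are at about (162,237) to (246,262). Next I measure the holes and bring the wrist camera over the tray.

```bash
python3 - <<'E'
from h import *
np.set_printoptions(precision=4,suppress=True)
f=env.grab_frame('top')
im=f['image'][215:285,135:275]; hsv=cv2.cvtColor(im,cv2.COLOR_RGB2HSV)
wood=(hsv[...,1]>70).astype(np.uint8)
cs,h=cv2.findContours(wood,cv2.RETR_CCOMP,cv2.CHAIN_APPROX_NONE)
H=[]
for i,c in enumerate(cs):
    a=cv2.contourArea(c)
    if a>60:
        (x,y),r=cv2.minEnclosingCircle(c);x+=135;y+=215;print(a,x,y,r,h[0][i][3]); 
        if a<400:H.append(px2w(f,(x,y),.035))
        else:
            b=cv2.boxPoints(cv2.minAreaRect(c))+[135,215];print([px2w(f,p,.038)[:2] for p in b])
print(np.array(H))
E
python3 -m pendant '[[-1,[0.0,0.03,0.03],[0,0,7]],[-1,[0.02,0.065,0.05],[0,0,14]],[-1,[0.045,0.1,0.05],[0,0,21]],[-1,[0.07,0.135,0.05],[0,0,28]],[-1,[0.095,0.17,0.05],[0,0,35]]]'
```

```text
3316.0 203.9553680419922 247.92571640014648 62.341365814208984 -1
[array([0.5147, 0.3516]), array([0.5798, 0.3339]), array([0.4892, 0.0554]), array([0.4255, 0.075 ])]
141.0 245.97368621826172 261.02631759643555 7.247701644897461 0
138.0 217.875 252.8125 7.214723110198975 0
131.5 189.77777862548828 244.22222137451172 7.007152080535889 0
128.0 161.91935539245605 235.66129112243652 6.978772163391113 0
[[0.4709 0.1042 0.035 ]
 [0.4916 0.1704 0.035 ]
 [0.5134 0.237  0.035 ]
 [0.5352 0.3035 0.035 ]]
time_s: 1.57
tool_pos: [0.3081, -0.3677, 0.293]
eef_rot: [0.96, -0.28, 0.001, 0.001]
force: [0.2, -0.5, -0.6]
width: 0.0856
```

```bash
python3 -m pendant '[[-1,[0.025,0.035,0.0],[0,0,7]],[-1,[0.05,0.07,0.0],[0,0,14]],[-1,[0.075,0.105,0.0],[0,0,21]],[-1,[0.1,0.14,0.0],[0,0,28]],[-1,[0.13,0.17,0.0],[0,0,35]]]'
python3 - <<'E'
from h import *
f=env.grab_frame('wrist');save(f,'w1');print(f['world_from_camera'].round(3))
E
```

```text
time_s: 1.98
tool_pos: [0.4335, -0.2008, 0.2929]
eef_rot: [1.0, 0.022, 0.0, 0.0]
force: [-0.3, -0.7, -0.5]
width: 0.0854
[[ 0.999 -0.042 -0.012  0.431]
 [ 0.043  0.962  0.27  -0.132]
 [ 0.001 -0.27   0.963  0.425]
 [ 0.     0.     0.     1.   ]]
```

View pics/w1.png

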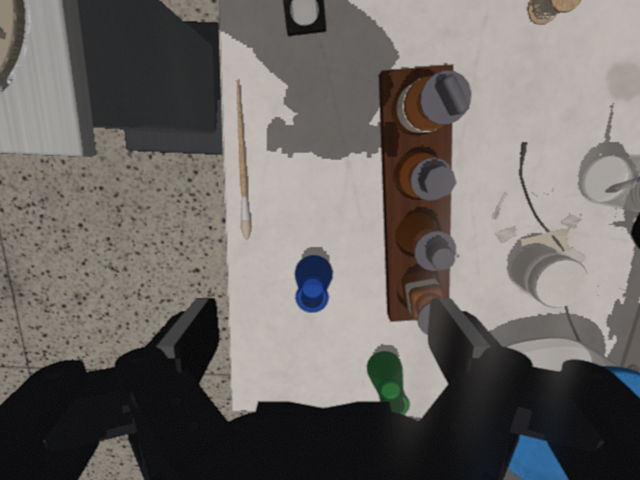

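The wrist view shows the tall stopper at (446,97), squat at (435,180), cone at (437,251) and square at (430,318, partly hidden). I move above the row for a centred view.

```bash
python3 -m pendant '[[-1,[0.03,0.0,0.0],[0,0,0]],[-1,[0.06,-0.02,0.0],[0,0,0]],[-1,[0.1,-0.03,0.0],[0,0,0]],[-1,[0.1,-0.03,0.0],[0,0,0]]]'
python3 - <<'E'
from h import *
np.set_printoptions(precision=4,suppress=True)
f=env.grab_frame('wrist');save(f,'w2');print(f['world_from_camera'].round(3))
for l,z in dict(stopper_tall=.11,stopper_square=.094,stopper_cone=.084,stopper_squat=.072).items():
    for r in env.landmark_of(f,l)[:2]: print('lm',l,round(r['score'],2),np.round(r['location'],1),px2w(f,r['location'],z))
E
```

```text
time_s: 2.37
tool_pos: [0.539, -0.235, 0.2883]
eef_rot: [1.0, 0.019, -0.0, -0.001]
force: [-0.6, 0.5, -1.2]
width: 0.0849
[[ 0.999 -0.037 -0.01   0.537]
 [ 0.039  0.963  0.268 -0.167]
 [-0.    -0.269  0.963  0.421]
 [ 0.     0.     0.     1.   ]]
lm stopper_tall 0.74 [317.7  47.4] [ 0.53   -0.0933  0.11  ]
lm stopper_square 0.96 [337.7 285.4] [ 0.5569 -0.3015  0.094 ]
lm stopper_cone 0.79 [330.9 208.4] [ 0.5469 -0.2262  0.084 ]
lm stopper_squat 0.75 [324.7 138.3] [ 0.5384 -0.1615  0.072 ]
```

View pics/w2.png

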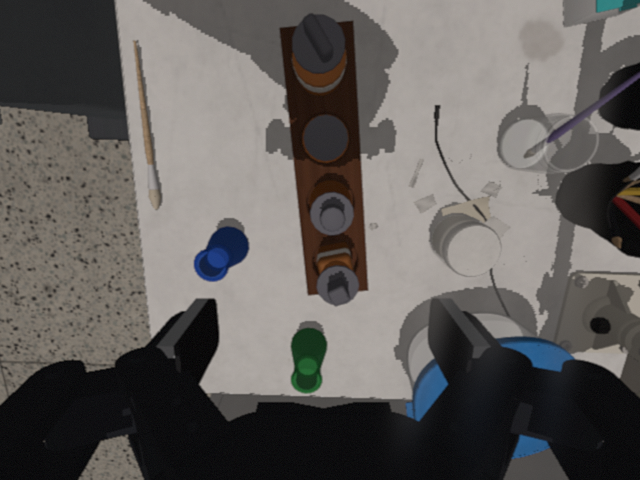

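```bash
python3 - <<'E'
from h import *
im=cv2.imread('pics/w2.png')
a=cv2.resize(im[5:95,270:370],None,fx=5,fy=5,interpolation=2);b=cv2.resize(im[235:315,290:390],None,fx=5,fy=5,interpolation=2)
cv2.imwrite('pics/c2a.png',a);cv2.imwrite('pics/c2b.png',b)
E
```

```text
(no output)
```

View pics/c2a.png

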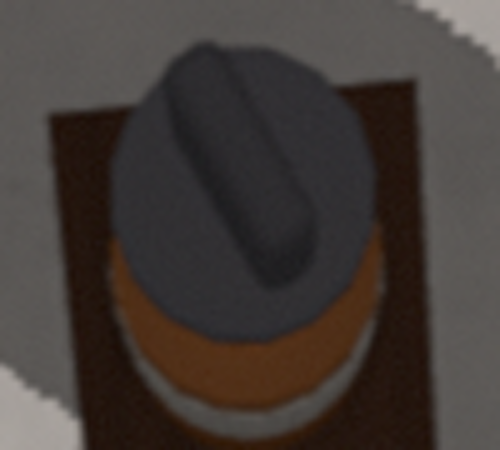

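View pics/c2b.png

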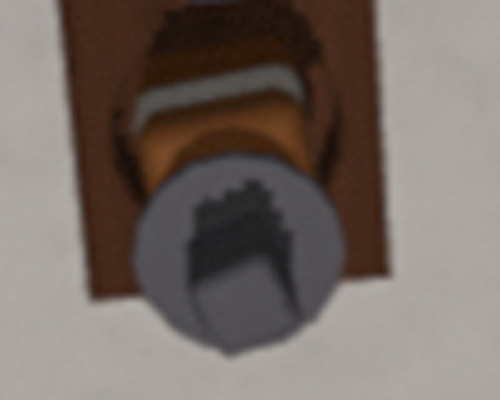

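```bash
python3 - <<'E'
from h import *
f=env.grab_frame('wrist')
def d(p,q,z,o):
    P=px2w(f,np.array(p)/5+o,z);Q=px2w(f,np.array(q)/5+o,z);v=Q-P;print(P[:2].round(4),Q[:2].round(4),((P+Q)/2).round(4),np.linalg.norm(v).round(4),np.degrees(np.arctan2(v[1],v[0])).round(1))
d((170,105),(265,280),.1395,(270,5));d((225,65),(310,205),.1395,(270,5));d((195,55),(285,265),.1395,(270,5))
d((195,290),(275,262),.1235,(290,235));d((232,352),(302,318),.1235,(290,235));d((275,262),(302,318),.1235,(290,235));d((195,290),(302,318),.1235,(290,235))
P=env.sense();q=P['eef_rot'];print(P['tool_pos'],np.degrees(2*np.arctan2(q[1],q[0])))
E
```

```text
[ 0.5139 -0.0837] [ 0.5284 -0.106 ] [ 0.5211 -0.0949  0.1395] 0.0265 -57.0
[ 0.5216 -0.0784] [ 0.5345 -0.0958] [ 0.5281 -0.0871  0.1395] 0.0217 -53.6
[ 0.5173 -0.0773] [ 0.5312 -0.1039] [ 0.5243 -0.0906  0.1395] 0.03 -62.4
[ 0.541 -0.297] [ 0.5555 -0.2909] [ 0.5482 -0.294   0.1235] 0.0157 22.9
[ 0.5484 -0.3093] [ 0.5611 -0.3019] [ 0.5548 -0.3056  0.1235] 0.0147 30.2
[ 0.5555 -0.2909] [ 0.5611 -0.3019] [ 0.5583 -0.2964  0.1235] 0.0123 -63.0
[ 0.541 -0.297] [ 0.5611 -0.3019] [ 0.551  -0.2995  0.1235] 0.0207 -13.7
[ 0.53226462 -0.23286122  0.2932248 ] 2.1357970314724977
```

```bash
python3 -m pendant '[[-1,[0.0,0.03,0.0],[0,0,7]],[-1,[-0.005,0.06,0],[0,0,14]],[-1,[-0.005,0.09,-0.02],[0,0,21]],[-1,[-0.005,0.125,-0.04],[0,0,28]],[-1,[-0.005,0.125,-0.06],[0,0,29]]]'
python3 -m pendant '[[-0.2,[0,0,0],[0,0,0]],[-0.2,[0,0,0],[0,0,0]]]'
python3 - <<'E'
from h import *
np.set_printoptions(precision=4,suppress=True)
f=env.grab_frame('wrist');save(f,'w3')
for r in env.landmark_of(f,'stopper_tall')[:2]: print(r,px2w(f,r['location'],.11))
E
```

```text
time_s: 3.08
tool_pos: [0.5268, -0.1033, 0.2338]
eef_rot: [0.962, 0.273, 0.002, -0.0]
force: [-0.1, -0.2, -0.4]
width: 0.0857
time_s: 3.25
tool_pos: [0.527, -0.1078, 0.2329]
eef_rot: [0.963, 0.268, -0.0, 0.0]
force: [-0.2, -0.1, 1.4]
width: 0.0641
{'location': [334.6, 226.8], 'score': 0.7} [ 0.5306 -0.0956  0.11  ]
```

View pics/w3.png

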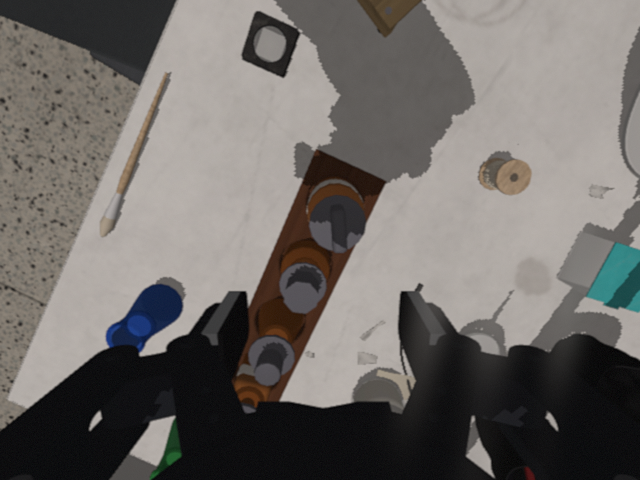

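```bash
python3 - <<'E'
from h import *
f=env.grab_frame('wrist')
cv2.imwrite('pics/c3.png',cv2.cvtColor(cv2.resize(f['image'][165:265,285:385],None,fx=6,fy=6,interpolation=2),cv2.COLOR_RGB2BGR))
E
```

```text
(no output)
```

View pics/c3.png

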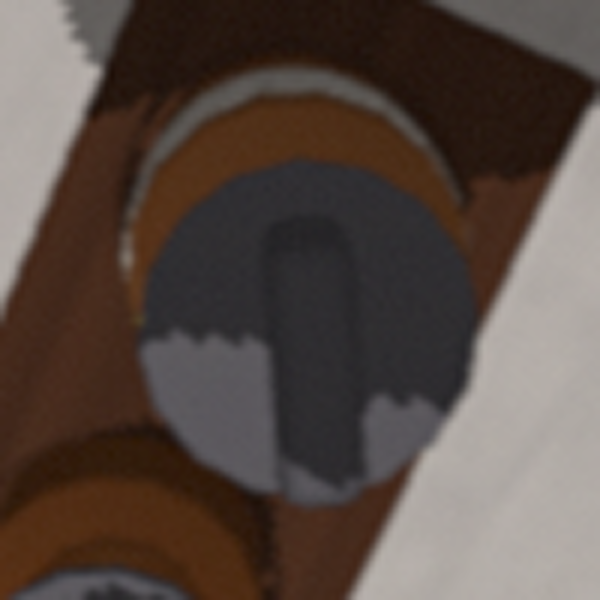

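```bash
python3 - <<'E'
from h import *
f=env.grab_frame('wrist')
g=lambda x,y,z:px2w(f,(285+x/6,165+y/6),z)[:3].round(4)
print(g(308,331,.113),g(316,360,.1395),g(309,245,.1395)-g(321,470,.1395));P=env.sense();q=P['eef_rot'];print(P['tool_pos'],np.degrees(2*np.arctan2(q[1],q[0])))
E
```

```text
[ 0.531  -0.0921  0.113 ] [ 0.5296 -0.0901  0.1395] [-0.0144  0.0209  0.    ]
[ 0.5289737  -0.10943781  0.23408889] 31.042435861497268
```

```bash
python3 -m pendant '[[-0.2,[0.001,0.018,0],[0,0,3.5]],[-0.2,[0.001,0.018,-0.03],[0,0,3.5]],[-0.2,[0.001,0.018,-0.06],[0,0,3.5]],[-0.2,[0.001,0.018,-0.08],[0,0,3.5]],[-0.2,[0.001,0.018,-0.08],[0,0,3.5]]]'
python3 - <<'E'
from h import *
f=env.grab_frame('wrist');save(f,'w4');print(w2px(f,(.530,-.091,.1395)))
E
```

```text
time_s: 3.87
tool_pos: [0.5271, -0.0902, 0.149]
eef_rot: [0.955, 0.297, -0.002, -0.002]
force: [-0.4, 0.3, -0.2]
width: 0.0512
[np.float64(325.92816814685665), np.float64(309.55659344183897)]
```

View pics/w4.png

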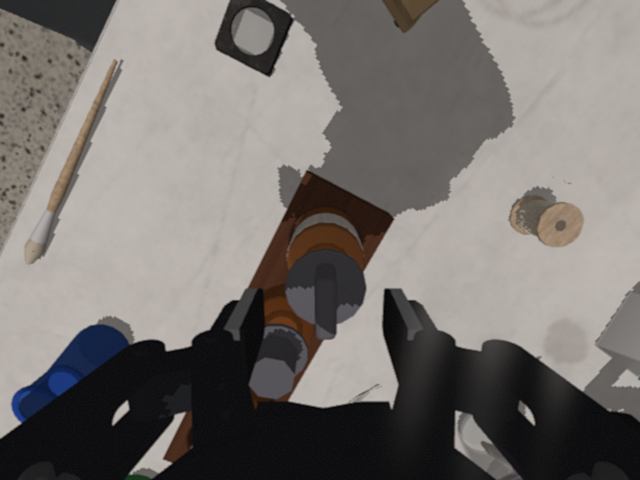

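The blade at (325,300) sits centred between the fingertips at (255,300) and (393,300). I descend and grip.

```bash
python3 -m pendant '[[-0.2,[0.001,0,-0.01],[0,0,0]],[-0.2,[0.001,0,-0.022],[0,0,0]],[1,[0.001,0,-0.022],[0,0,0]],[1,[0.001,0,-0.022],[0,0,0]],[1,[0.001,0,-0.022],[0,0,0]]]'
python3 -m pendant '[[1,[0,0,0],[0,0,0]],[1,[0,0,0],[0,0,0]],[1,[0,0,0],[0,0,0]],[1,[0,0,0],[0,0,0]]]'
python3 -m pendant '[[1,[0,0,0.02],[0,0,0]],[1,[0,0,0.04],[0,0,0]],[1,[0,0,0.06],[0,0,0]],[1,[0,0,0.08],[0,0,0]]]'
python3 - <<'E'
from h import *
f=env.grab_frame('wrist');save(f,'w5')
E
```

```text
time_s: 4.33
tool_pos: [0.5312, -0.0905, 0.1316]
eef_rot: [0.955, 0.298, 0.001, 0.001]
force: [0.4, -0.5, -0.4]
width: 0.0156
time_s: 4.67
tool_pos: [0.5314, -0.0905, 0.1318]
eef_rot: [0.955, 0.298, 0.001, 0.001]
force: [-0.6, 0.0, 6.9]
width: 0.0086
time_s: 5.0
tool_pos: [0.53, -0.09, 0.2112]
eef_rot: [0.955, 0.298, -0.0, -0.0]
force: [-0.1, 0.2, 0.4]
width: 0.009
```

View pics/w5.png

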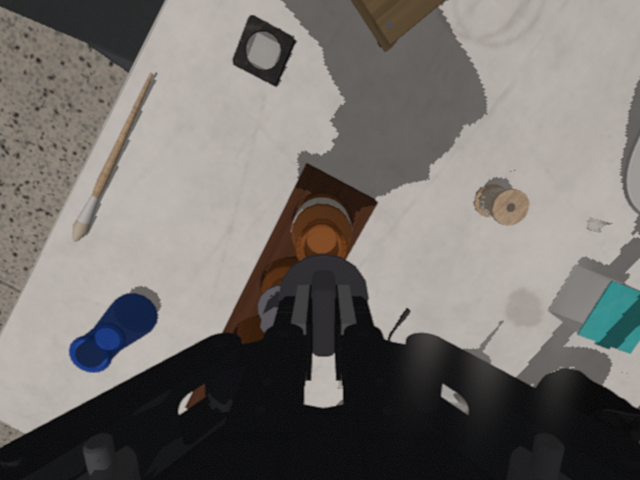

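The tall stopper is held and clear of the bottle at (322,240). I carry it toward the rack.

```bash
python3 -m pendant '[[1,[0,0.035,0],[0,0,0]],[1,[0,0.075,0],[0,0,0]],[1,[0,0.115,0],[0,0,0]],[1,[0,0.155,0],[0,0,0]],[1,[0,0.195,0],[0,0,0]]]'
python3 -m pendant '[[1,[0,0.035,0],[0,0,0]],[1,[0,0.075,0],[0,0,0]],[1,[0,0.1,0],[0,0,0]],[1,[0,0.12,0],[0,0,0]],[1,[0,0.12,0],[0,0,0]]]'
cat > holes.py <<'E'
from h import *
def holes(name,z=.038):
    f=env.grab_frame('wrist');save(f,name)
    hsv=cv2.cvtColor(f['image'],cv2.COLOR_RGB2HSV)
    w=((hsv[...,0]>8)&(hsv[...,0]<28)&(hsv[...,1]>80)).astype(np.uint8)
    cs,h=cv2.findContours(w,cv2.RETR_CCOMP,cv2.CHAIN_APPROX_NONE)
    for i,c in enumerate(cs):
        if cv2.contourArea(c)>300 and h[0][i][3]>=0:
            e=cv2.fitEllipse(c);print(np.round(e,1) if 0 else [np.round(x,1) for x in e],px2w(f,e[0],z-.003).round(4))
    P=env.sense();q=P['eef_rot'];print(P['tool_pos'].round(4),np.degrees(2*np.arctan2(q[1],q[0])))
E
python3 -c "from holes import *;holes('w6')"
```

```text
time_s: 5.47
tool_pos: [0.5299, 0.1065, 0.2103]
eef_rot: [0.955, 0.298, 0.0, -0.0]
force: [0.7, -0.9, 0.4]
width: 0.009
time_s: 5.88
tool_pos: [0.5297, 0.2286, 0.2099]
eef_rot: [0.954, 0.3, 0.0, -0.001]
force: [0.2, -1.1, 0.0]
width: 0.0083
[array([198.8, 292.9]), array([25.2, 32.8]), np.float64(122.1)] [0.4731 0.1071 0.035 ]
[array([255.2, 250.3]), array([30. , 33.7]), np.float64(116.6)] [0.4943 0.1731 0.035 ]
[array([315.9, 204. ]), array([34.4, 35.6]), np.float64(97.9)] [0.5155 0.2396 0.035 ]
[array([380.8, 155.2]), array([35.5, 38.1]), np.float64(21.8)] [0.5369 0.3053 0.035 ]
[0.5298 0.2267 0.2099] 34.865280193900475
```

View pics/w6.png

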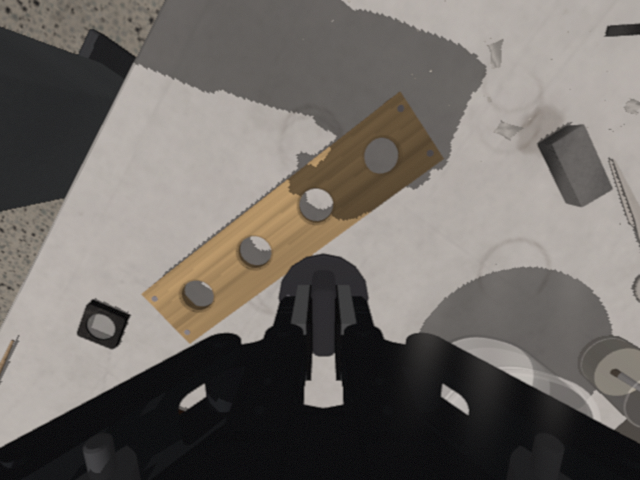

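```bash
cat > held.py <<'E'
from h import *
# predicted flange outline if centred on TCP, dz below TCP
def held(dz):
    f=env.grab_frame('wrist');P=env.sense();t=P['tool_pos']
    for z in (dz,dz-.004):
        c=[w2px(f,(t[0]+.021*np.cos(a),t[1]+.021*np.sin(a),t[2]-z)) for a in np.linspace(0,6.28,72)]
        c=np.array(c);print('pred left/right/top',c[:,0].min().round(1),c[:,0].max().round(1),c[:,1].min().round(1), 'px/m',((c[:,0].max()-c[:,0].min())/.042).round())
    return f
E
python3 -c "
from held import *
f=held(.0215)
cv2.imwrite('pics/c7.png',cv2.cvtColor(cv2.resize(f['image'][235:355,255:395],None,fx=5,fy=5,interpolation=2),cv2.COLOR_RGB2BGR))"
```

```text
pred left/right/top 275.7 364.7 253.1 px/m 2119.0
pred left/right/top 274.6 365.7 255.8 px/m 2169.0
```

View pics/c7.png

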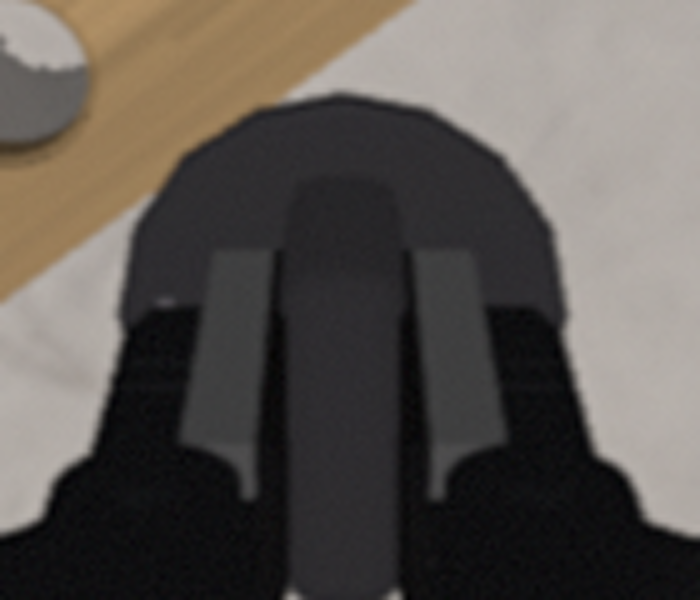

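```bash
python3 -m pendant '[[1,[0.003,0.035,0],[0,0,0]],[1,[0.006,0.07,-0.02],[0,0,0]],[1,[0.006,0.078,-0.06],[0,0,0]],[1,[0.006,0.078,-0.09],[0,0,0]],[1,[0.006,0.078,-0.09],[0,0,0]]]'
python3 -c "
from held import *
f=held(.0215);save(f,'w8');print(w2px(f,(.5369,.3053,.038)))"
```

```text
time_s: 6.4
tool_pos: [0.5322, 0.3005, 0.1135]
eef_rot: [0.955, 0.298, -0.006, 0.001]
force: [-2.0, -0.4, -1.1]
width: 0.0087
pred left/right/top 279.3 370.1 254.5 px/m 2161.0
pred left/right/top 278.1 371.1 257.2 px/m 2214.0
[np.float64(333.95214653238673), np.float64(256.10603156629537)]
```

View pics/w8.png

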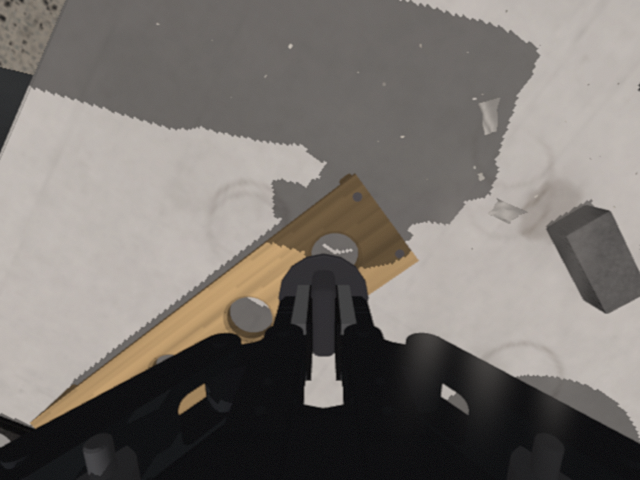

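```bash
python3 -m pendant '[[1,[0,0,-0.01],[0,0,0]],[1,[0,0,-0.02],[0,0,0]],[1,[0,0,-0.02],[0,0,0]]]'
python3 -c "
from held import *
f=held(.0215);save(f,'w9');print(w2px(f,(.5369,.3053,.038)));print(env.sense()['tool_pos'])"
```

```text
time_s: 6.7
tool_pos: [0.5367, 0.302, 0.1002]
eef_rot: [0.955, 0.297, 0.0, 0.0]
force: [-0.9, 0.2, -0.7]
width: 0.0085
pred left/right/top 276.9 366.4 250.9 px/m 2130.0
pred left/right/top 275.8 367.4 253.6 px/m 2181.0
[np.float64(325.26133234889375), np.float64(260.661612982479)]
[0.53665303 0.3021702  0.10074984]
```

View pics/w9.png

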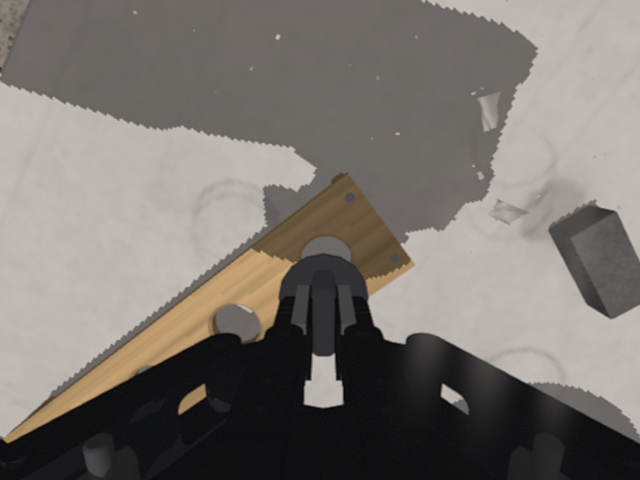

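```bash
python3 -m pendant '[[1,[-0.001,0.002,-0.01],[0,0,0]],[1,[-0.001,0.002,-0.025],[0,0,0]],[1,[-0.001,0.002,-0.037],[0,0,0]],[1,[-0.001,0.002,-0.039],[0,0,0]],[1,[-0.001,0.002,-0.039],[0,0,0]]]'
```

```text
time_s: 7.17
tool_pos: [0.535, 0.3048, 0.061]
eef_rot: [0.955, 0.298, -0.0, 0.0]
force: [-0.0, 0.1, -0.2]
width: 0.0084
```

```bash
python3 -m pendant '[[1,[0,0,-0.001],[0,0,0]],[0.2,[0,0,-0.001],[0,0,0]],[0.2,[0,0,-0.001],[0,0,0]],[0.2,[0,0,-0.001],[0,0,0]],[0,[0,0,-0.001],[0,0,0]]]'
python3 -m pendant '[[0,[0,0,0.02],[0,0,0]],[0,[0,0,0.06],[0,0,0]],[0,[-0.02,-0.035,0.09],[0,0,0]],[0,[-0.02,-0.07,0.12],[0,0,0]],[0,[-0.02,-0.1,0.15],[0,0,0]]]'
python3 -c "
from holes import *
holes('w10')"
```

```text
time_s: 7.58
tool_pos: [0.5356, 0.305, 0.0608]
eef_rot: [0.955, 0.298, 0.0, -0.0]
force: [0.5, 0.2, -0.4]
width: 0.0422
time_s: 8.0
tool_pos: [0.514, 0.2137, 0.2023]
eef_rot: [0.954, 0.299, -0.0, 0.0]
force: [0.1, -1.1, -0.6]
width: 0.0425
[array([219.2, 293.1]), array([27. , 33.2]), np.float64(116.9)] [0.4728 0.107  0.035 ]
[array([277.9, 249.2]), array([31.4, 34.6]), np.float64(111.0)] [0.4942 0.1731 0.035 ]
[array([340.6, 201.8]), array([35. , 36.4]), np.float64(72.1)] [0.5153 0.2392 0.035 ]
[array([410.5, 150.6]), array([51.8, 55.3]), np.float64(34.1)] [0.5379 0.3063 0.035 ]
[0.517  0.2096 0.2088] 34.5423197574748
```

View pics/w10.png

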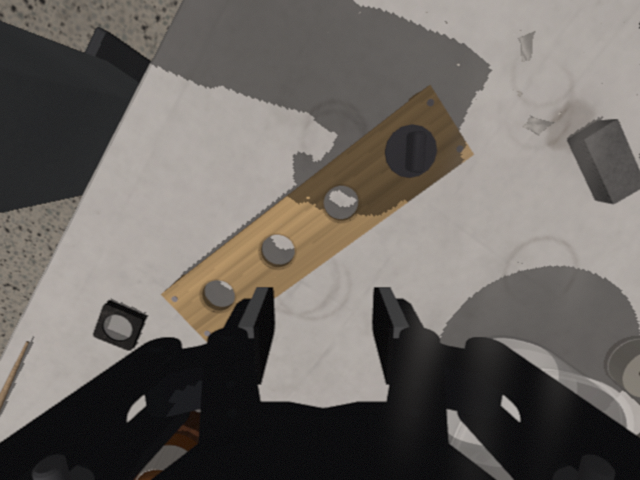

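The tall stopper hangs flat in the leftmost hole at (411,151). Next is the squat one.

```bash
python3 -m pendant '[[0,[0.004,-0.04,0],[0,0,0]],[0,[0.008,-0.08,0],[0,0,0]],[0,[0.01,-0.12,0],[0,0,0]],[0,[0.01,-0.16,0],[0,0,0]],[-0.1,[0.01,-0.2,0],[0,0,0]]]'
python3 -m pendant '[[-0.1,[0.004,-0.04,0],[0,0,0]],[-0.1,[0.008,-0.08,0],[0,0,0]],[-0.1,[0.011,-0.12,0],[0,0,0]],[-0.1,[0.011,-0.165,-0.01],[0,0,0]],[-0.1,[0.011,-0.172,-0.01],[0,0,0]]]'
cat > look.py <<'E'
from h import *
def look(l,z,name):
    f=env.grab_frame('wrist');save(f,name)
    for r in env.landmark_of(f,l)[:2]: print(r,px2w(f,r['location'],z).round(4))
    P=env.sense();q=P['eef_rot'];print(P['tool_pos'].round(4),np.degrees(2*np.arctan2(q[1],q[0])).round(1))
    return f
E
python3 -c "
from look import *
f=look('stopper_squat',.072,'w11')
x,y=map(int,w2px(f,(.5384,-.1615,.08)));print(x,y);x=max(x,60);y=max(y,50)
cv2.imwrite('pics/c11.png',cv2.cvtColor(cv2.resize(f['image'][y-50:y+50,x-60:x+60],None,fx=5,fy=5,interpolation=2),cv2.COLOR_RGB2BGR))"
```

```text
time_s: 8.47
tool_pos: [0.5254, 0.0126, 0.2016]
eef_rot: [0.955, 0.298, 0.001, 0.0]
force: [0.2, -0.2, 0.5]
width: 0.0468
time_s: 8.88
tool_pos: [0.5364, -0.163, 0.1903]
eef_rot: [0.955, 0.295, -0.0, 0.001]
force: [-0.3, -0.0, -0.3]
width: 0.0472
{'location': [324.0, 239.7], 'score': 0.68} [ 0.5377 -0.1625  0.072 ]
[ 0.5361 -0.1602  0.1906] 34.4
325 242
```

View pics/w11.png

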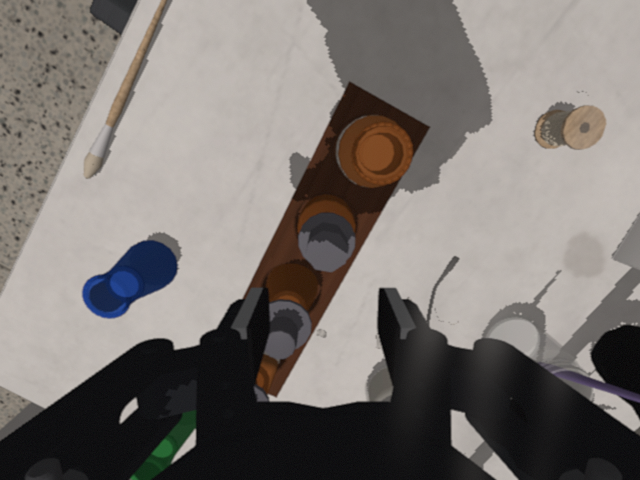

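View pics/c11.png

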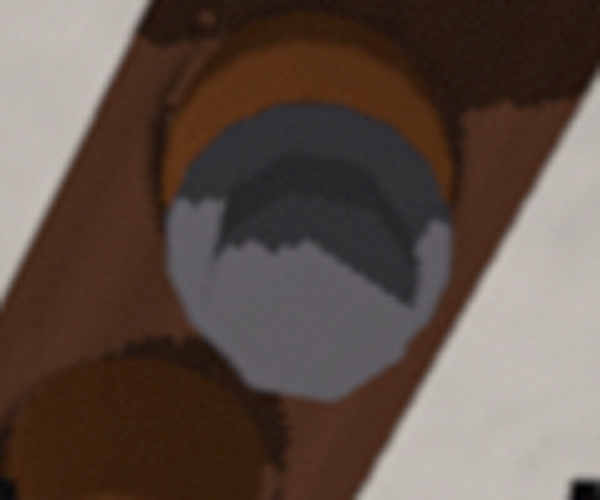

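```bash
python3 -c "
import cv2,numpy as np
a=cv2.imread('pics/w11.png')[205:280,290:365].astype(float).mean(2)
b=np.clip((a-20)*1.0,0,255);b=(b/b.max())**.6*255
g=cv2.createCLAHE(6,(3,3)).apply(b.astype(np.uint8))
cv2.imwrite('pics/c12.png',cv2.resize(g,None,fx=8,fy=8,interpolation=2))"
```

```text
(no output)
```

View pics/c12.png

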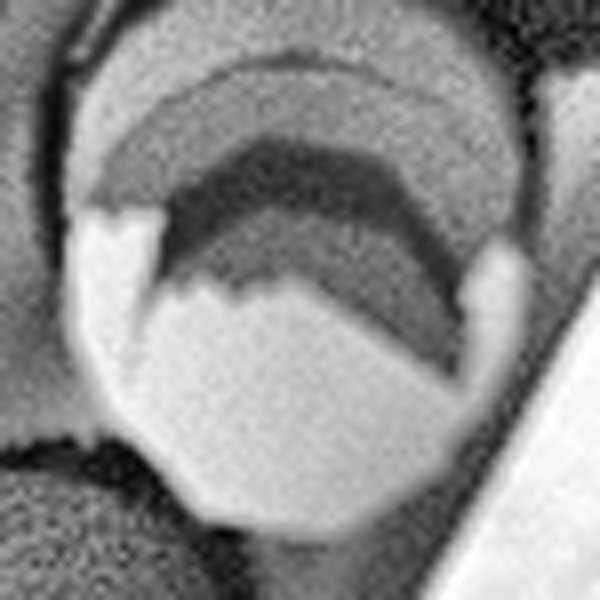

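```bash
python3 -c "
from h import *
f=env.grab_frame('wrist')
pts=[(270,205),(390,230),(470,330),(350,535),(205,525),(120,400),(160,285)]
W=np.array([px2w(f,(290+x/8,205+y/8),.1015)[:2] for x,y in pts]);
(c,r)=cv2.minEnclosingCircle((W*1e3).astype(np.float32));print(c,r)
for w in W:
  d=w*1e3-c;print(np.linalg.norm(d).round(1),np.degrees(np.arctan2(d[1],d[0])).round(1))
P=env.sense();print(P['tool_pos'])
"
```

```text
(539.197509765625, -158.86981201171875) 14.8123140335083
14.8 132.6
14.7 93.3
14.8 50.7
14.4 -37.1
14.8 -86.1
14.6 -138.4
13.6 178.6
[ 0.53604362 -0.15842342  0.19091867]
```

```bash
python3 -m pendant '[[-0.1,[0,0,-0.02],[0,0,-6]],[-0.1,[0,0,-0.04],[0,0,-10]],[-0.1,[0,0,-0.05],[0,0,-10]],[-0.1,[0,0,-0.05],[0,0,-10]]]'
python3 -c "
from look import *
f=look('stopper_squat',.072,'w13')"
```

```text
time_s: 9.37
tool_pos: [0.5348, -0.1553, 0.139]
eef_rot: [0.976, 0.216, -0.002, -0.002]
force: [-0.7, -0.2, 0.1]
width: 0.047
{'location': [321.5, 272.9], 'score': 0.84} [ 0.5373 -0.1613  0.072 ]
[ 0.5365 -0.1564  0.1416] 24.9
```

View pics/w13.png

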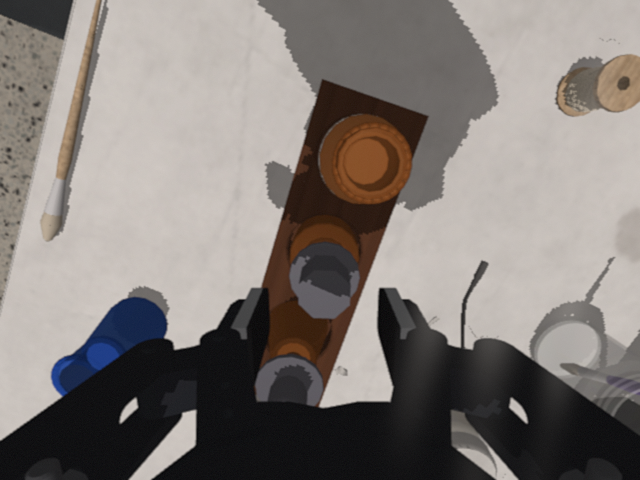

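```bash
python3 -m pendant '[[-0.1,[0.001,-0.004,-0.015],[0,0,0]],[-0.1,[0.001,-0.004,-0.03],[0,0,0]],[-0.1,[0.001,-0.004,-0.03],[0,0,0]]]'
python3 -c "
from look import *
f=look('stopper_squat',.072,'w14')"
```

```text
time_s: 9.72
tool_pos: [0.5369, -0.1609, 0.1103]
eef_rot: [0.977, 0.214, -0.001, -0.001]
force: [0.0, 0.0, -0.3]
width: 0.047
[ 0.5377 -0.1614  0.1121] 24.7
```

View pics/w14.png

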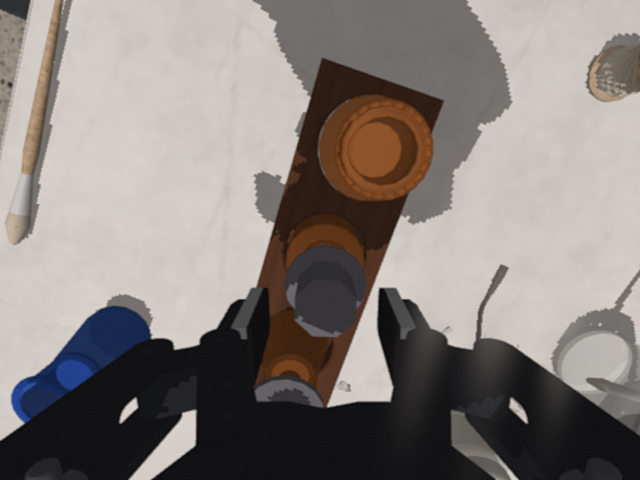

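```bash
python3 -m pendant '[[-0.1,[0,0,-0.01],[0,0,0]],[-0.1,[0,0,-0.019],[0,0,0]],[1,[0,0,-0.019],[0,0,0]],[1,[0,0,-0.019],[0,0,0]],[1,[0,0,-0.019],[0,0,0]]]'
python3 -m pendant '[[1,[0,0,0],[0,0,0]],[1,[0,0,0],[0,0,0]],[1,[0,0,0],[0,0,0]]]'
python3 -m pendant '[[1,[0,0,0.02],[0,0,0]],[1,[0,0,0.04],[0,0,0]],[1,[0,0,0.07],[0,0,0]],[1,[0,0,0.1],[0,0,0]]]'
python3 -m pendant '[[1,[0,0.02,0.02],[0,0,0]],[1,[0,0.06,0.02],[0,0,0]],[1,[0,0.1,0.02],[0,0,0]],[1,[0,0.14,0.02],[0,0,0]],[1,[-0.005,0.18,0.02],[0,0,0]]]'
python3 -c "
from held import *
f=held(.0215);save(f,'w15')
cv2.imwrite('pics/c15.png',cv2.cvtColor(cv2.resize(f['image'][235:355,255:395],None,fx=5,fy=5,interpolation=2),cv2.COLOR_RGB2BGR))"
```

```text
time_s: 10.23
tool_pos: [0.5375, -0.1617, 0.0923]
eef_rot: [0.977, 0.214, 0.0, -0.0]
force: [0.1, 0.6, -0.0]
width: 0.0256
time_s: 10.48
tool_pos: [0.5376, -0.1618, 0.0924]
eef_rot: [0.977, 0.214, 0.0, 0.0]
force: [-0.5, -1.1, 0.7]
width: 0.0257
time_s: 10.82
tool_pos: [0.5367, -0.1614, 0.1927]
eef_rot: [0.977, 0.214, -0.001, -0.001]
force: [0.6, -0.4, 0.5]
width: 0.0258
time_s: 11.23
tool_pos: [0.533, 0.0197, 0.2126]
eef_rot: [0.977, 0.213, 0.001, 0.0]
force: [1.4, 0.0, -1.2]
width: 0.0254
pred left/right/top 277.8 368.0 235.8 px/m 2146.0
pred left/right/top 276.8 369.1 238.1 px/m 2198.0
```

View pics/w15.png

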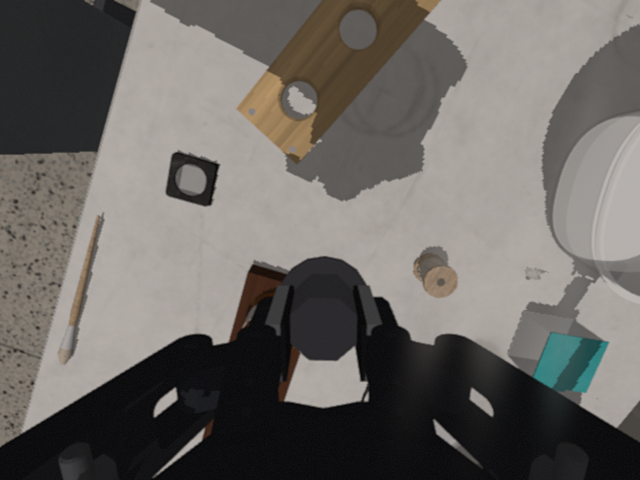

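View pics/c15.png

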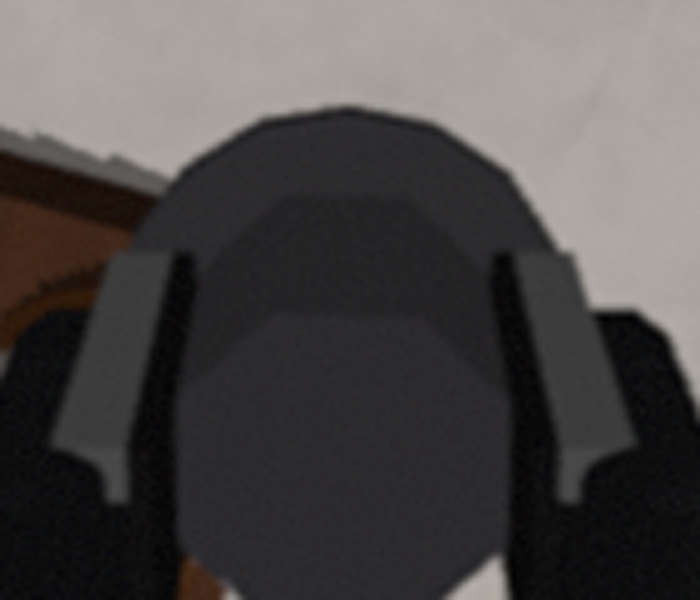

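```bash
python3 -m pendant '[[1,[-0.003,0.04,0],[0,0,0]],[1,[-0.006,0.08,0],[0,0,0]],[1,[-0.009,0.12,0],[0,0,0]],[1,[-0.012,0.16,-0.01],[0,0,0]],[1,[-0.016,0.2,-0.03],[0,0,0]]]'
python3 -m pendant '[[1,[-0.001,0.02,-0.03],[0,0,0]],[1,[-0.002,0.02,-0.06],[0,0,0]],[1,[-0.002,0.02,-0.08],[0,0,0]],[1,[-0.002,0.02,-0.08],[0,0,0]],[1,[-0.002,0.02,-0.08],[0,0,0]]]'
python3 -c "
from held import *
f=held(.0203);save(f,'w16');print(env.sense()['tool_pos'])"
```

```text
time_s: 11.7
tool_pos: [0.5181, 0.2178, 0.1858]
eef_rot: [0.977, 0.214, 0.003, -0.0]
force: [1.3, 0.7, -0.2]
width: 0.0255
time_s: 12.12
tool_pos: [0.5138, 0.2351, 0.1029]
eef_rot: [0.977, 0.214, -0.001, 0.0]
force: [0.3, 0.0, -0.8]
width: 0.0256
pred left/right/top 279.0 369.5 253.8 px/m 2153.0
pred left/right/top 277.9 370.6 256.5 px/m 2205.0
[0.51512698 0.23525428 0.10436181]
```

View pics/w16.png

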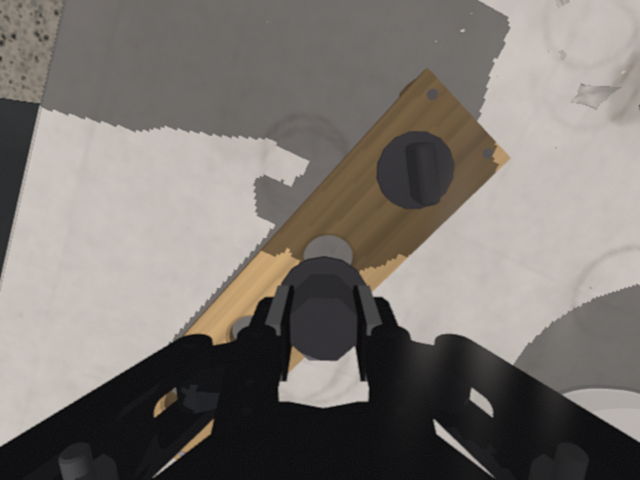

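```bash
python3 -m pendant '[[1,[-0.001,0.003,-0.01],[0,0,0]],[1,[-0.001,0.003,-0.025],[0,0,0]],[1,[-0.001,0.003,-0.038],[0,0,0]],[1,[-0.001,0.003,-0.044],[0,0,0]],[1,[-0.001,0.003,-0.044],[0,0,0]]]'
```

```text
time_s: 12.58
tool_pos: [0.5135, 0.2381, 0.0592]
eef_rot: [0.977, 0.213, -0.0, 0.0]
force: [-0.2, 0.2, 0.1]
width: 0.0254
```

```bash
python3 -m pendant '[[1,[0,0,-0.001],[0,0,0]],[0,[0,0,-0.001],[0,0,0]],[0,[0,0,-0.001],[0,0,0]],[0,[0,0,-0.001],[0,0,0]]]'
python3 -m pendant '[[0,[0,0,0.02],[0,0,0]],[0,[0,0,0.06],[0,0,0]],[0,[-0.01,-0.035,0.09],[0,0,0]],[0,[-0.01,-0.07,0.12],[0,0,0]],[0,[-0.01,-0.1,0.15],[0,0,0]]]'
python3 -c "
from holes import *
holes('w17')"
```

```text
time_s: 12.92
tool_pos: [0.5144, 0.2386, 0.0595]
eef_rot: [0.977, 0.214, 0.001, -0.0]
force: [0.1, -0.8, 0.2]
width: 0.0429
time_s: 13.33
tool_pos: [0.503, 0.1454, 0.2029]
eef_rot: [0.977, 0.214, 0.0, 0.0]
force: [2.0, 0.5, -0.4]
width: 0.0428
[array([273. , 249.7]), array([31.1, 34.6]), np.float64(111.5)] [0.4729 0.1065 0.035 ]
[array([326., 192.]), array([35.9, 36.4]), np.float64(92.0)] [0.4941 0.1727 0.035 ]
[array([385.6, 129. ]), array([52.8, 56.4]), np.float64(24.3)] [0.5165 0.2391 0.035 ]
[array([451.7,  55.9]), array([54.7, 64.8]), np.float64(25.9)] [0.5379 0.308  0.035 ]
[0.5061 0.1412 0.2091] 24.53043101513359
```

View pics/w17.png

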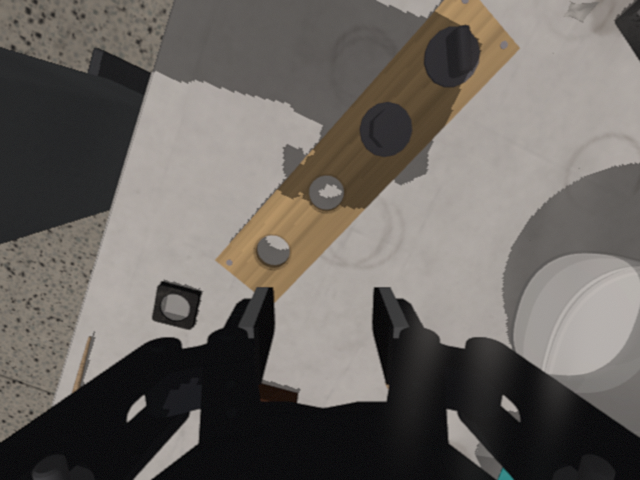

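The squat stopper hangs flat in the second hole at (386,129). Next is the cone.

```bash
python3 -m pendant '[[0,[0.004,-0.04,0],[0,0,0]],[0,[0.008,-0.08,0],[0,0,0]],[0,[0.012,-0.12,0],[0,0,0]],[0,[0.016,-0.16,0],[0,0,0]],[0,[0.02,-0.2,0],[0,0,0]]]'
python3 -m pendant '[[0,[0.004,-0.04,0],[0,0,0]],[0,[0.008,-0.08,0],[0,0,0]],[0,[0.012,-0.12,0],[0,0,0]],[0,[0.018,-0.155,-0.02],[0,0,0]],[0,[0.02,-0.165,-0.05],[0,0,0]]]'
python3 -m pendant '[[0,[0,0,0],[0,0,0]]]'
python3 -c "
from look import *
f=look('stopper_cone',.084,'w18')"
```

```text
time_s: 13.8
tool_pos: [0.5239, -0.0558, 0.2021]
eef_rot: [0.977, 0.214, 0.001, 0.0]
force: [1.1, -0.5, -0.2]
width: 0.0427
time_s: 14.22
tool_pos: [0.547, -0.2259, 0.1544]
eef_rot: [0.977, 0.211, 0.004, 0.004]
force: [0.6, -0.8, -0.3]
width: 0.0425
time_s: 14.3
tool_pos: [0.5418, -0.2213, 0.1464]
eef_rot: [0.977, 0.211, -0.002, -0.002]
force: [-0.4, 0.9, -1.8]
width: 0.0429
{'location': [323.0, 280.2], 'score': 0.86} [ 0.5461 -0.2295  0.084 ]
[ 0.5427 -0.2188  0.1504] 24.6
```

View pics/w18.png

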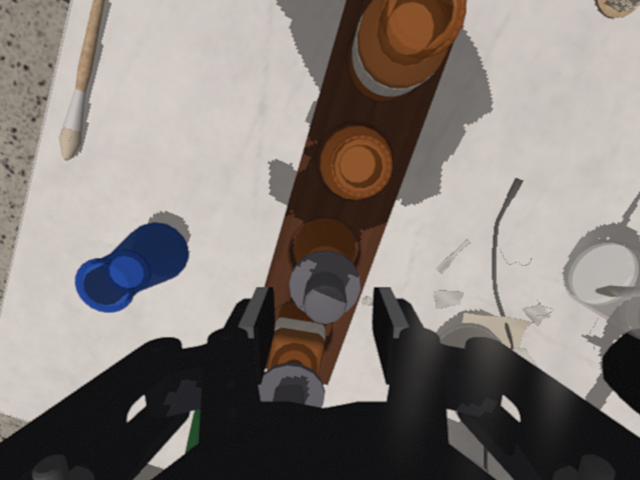

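```bash
python3 -m pendant '[[0,[0,-0.003,-0.01],[0,0,0]],[0,[0,-0.003,-0.01],[0,0,0]],[0,[0,-0.003,-0.01],[0,0,0]]]'
python3 -c "
from look import *
f=look('stopper_cone',.084,'w19')
cv2.imwrite('pics/c19.png',cv2.cvtColor(cv2.resize(f['image'][235:355,255:395],None,fx=5,fy=5,interpolation=2),cv2.COLOR_RGB2BGR))"
```

```text
time_s: 14.65
tool_pos: [0.5441, -0.2211, 0.142]
eef_rot: [0.977, 0.214, 0.0, 0.0]
force: [-0.2, 0.5, 0.4]
width: 0.0433
{'location': [318.2, 284.2], 'score': 0.73} [ 0.5466 -0.2313  0.084 ]
{'location': [335.1, 203.0], 'score': 0.28} [ 0.5353 -0.1844  0.084 ]
[ 0.5443 -0.2213  0.1423] 24.7
```

View pics/c19.png

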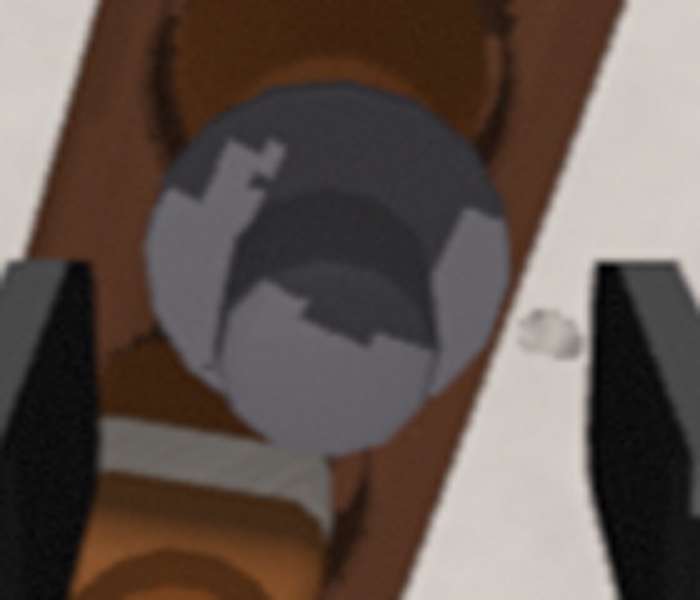

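```bash
python3 -c "
from h import *
f=env.grab_frame('wrist');print(px2w(f,(320.5,287.4),.086),px2w(f,(320.6,307),.1135),env.sense()['tool_pos'])"
```

```text
[ 0.54857745 -0.23212084  0.086     ] [ 0.54829976 -0.23102338  0.1135    ] [ 0.54430856 -0.22147169  0.14230072]
```

```bash
python3 -m pendant '[[0,[0.003,-0.01,0],[0,0,0]],[0,[0.003,-0.01,-0.01],[0,0,0]],[0,[0.003,-0.01,-0.015],[0,0,0]],[0,[0.003,-0.01,-0.015],[0,0,0]]]'
python3 -c "
from look import *
f=look('stopper_cone',.084,'w20')"
```

```text
time_s: 15.13
tool_pos: [0.5458, -0.2317, 0.1243]
eef_rot: [0.977, 0.213, -0.001, -0.001]
force: [-0.3, 0.2, -1.0]
width: 0.0427
{'location': [323.0, 277.6], 'score': 0.56} [ 0.546  -0.2306  0.084 ]
[ 0.5462 -0.2317  0.1254] 24.7
```

View pics/w20.png

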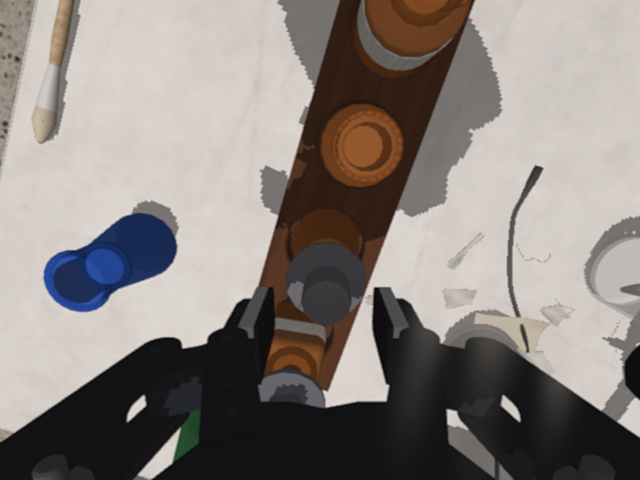

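```bash
python3 -m pendant '[[0,[0.001,0,-0.01],[0,0,0]],[0,[0.001,0,-0.02],[0,0,0]],[1,[0.001,0,-0.021],[0,0,0]],[1,[0.001,0,-0.021],[0,0,0]],[1,[0.001,0,-0.021],[0,0,0]]]'
python3 -m pendant '[[1,[0,0,0],[0,0,0]],[1,[0,0,0],[0,0,0]],[1,[0,0,0],[0,0,0]]]'
python3 -m pendant '[[1,[0,0,0.02],[0,0,0]],[1,[0,0,0.04],[0,0,0]],[1,[0,0,0.07],[0,0,0]],[1,[0,0,0.1],[0,0,0]]]'
python3 -m pendant '[[1,[-0.005,0.03,0.0],[0,0,0]],[1,[-0.01,0.07,0.0],[0,0,0]],[1,[-0.015,0.11,0.0],[0,0,0]],[1,[-0.02,0.15,0.0],[0,0,0]],[1,[-0.025,0.19,0.0],[0,0,0]]]'
python3 -m pendant '[[1,[-0.005,0.04,0.0],[0,0,0]],[1,[-0.01,0.08,0.0],[0,0,0]],[1,[-0.015,0.11,0.0],[0,0,0]],[1,[-0.02,0.13,0.0],[0,0,0]],[1,[-0.02,0.13,0.0],[0,0,0]]]'
python3 -c "
from held import *
f=held(.0205);save(f,'w21');print(env.sense()['tool_pos'])"
```

```text
time_s: 15.65
tool_pos: [0.5475, -0.2318, 0.1049]
eef_rot: [0.977, 0.214, -0.0, -0.0]
force: [0.3, -0.3, 0.8]
width: 0.0211
time_s: 15.9
tool_pos: [0.548, -0.2321, 0.1057]
eef_rot: [0.977, 0.214, 0.0, 0.0]
force: [-0.1, 1.2, -0.2]
width: 0.0209
time_s: 16.23
tool_pos: [0.5472, -0.2316, 0.2059]
eef_rot: [0.977, 0.214, -0.001, -0.001]
force: [1.1, -0.9, 0.4]
width: 0.0205
time_s: 16.65
tool_pos: [0.5224, -0.0406, 0.2057]
eef_rot: [0.977, 0.213, 0.001, 0.0]
force: [0.6, -0.7, -0.9]
width: 0.0209
time_s: 17.07
tool_pos: [0.5015, 0.0916, 0.2057]
eef_rot: [0.976, 0.216, 0.0, -0.001]
force: [-0.4, 0.0, -0.5]
width: 0.021
pred left/right/top 276.6 365.9 255.7 px/m 2127.0
pred left/right/top 275.5 366.9 258.5 px/m 2177.0
[0.50228423 0.08983972 0.20572201]
```

View pics/w21.png

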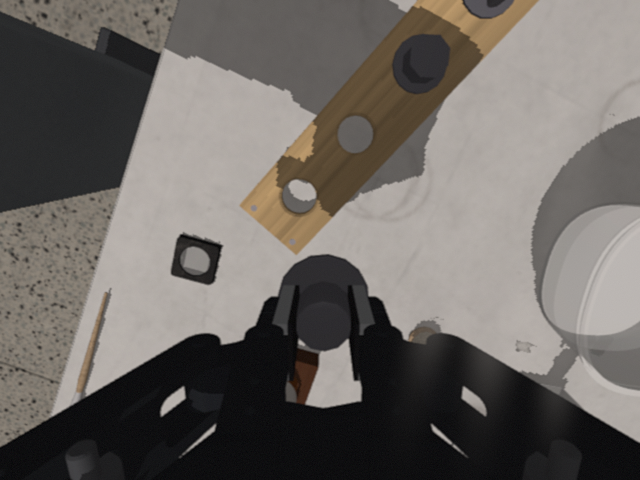

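```bash
python3 -m pendant '[[1,[-0.004,0.04,0],[0,0,0]],[1,[-0.009,0.075,-0.03],[0,0,0]],[1,[-0.009,0.082,-0.07],[0,0,0]],[1,[-0.009,0.082,-0.1],[0,0,0]],[1,[-0.009,0.082,-0.1],[0,0,0]]]'
python3 -m pendant '[[1,[0,0,0],[0,0,0]],[1,[0,0,0],[0,0,0]]]'
python3 -c "
from held import *
f=held(.0205);save(f,'w22');print(env.sense()['tool_pos'])"
```

```text
time_s: 17.53
tool_pos: [0.4895, 0.1689, 0.0994]
eef_rot: [0.977, 0.214, -0.005, 0.0]
force: [-0.8, -0.8, -0.3]
width: 0.0208
time_s: 17.7
tool_pos: [0.4952, 0.1692, 0.1069]
eef_rot: [0.977, 0.213, 0.001, 0.0]
force: [1.2, 0.2, -0.3]
width: 0.0207
pred left/right/top 277.8 367.7 252.5 px/m 2142.0
pred left/right/top 276.7 368.8 255.2 px/m 2194.0
[0.49586259 0.1693376  0.1075911 ]
```

View pics/w22.png

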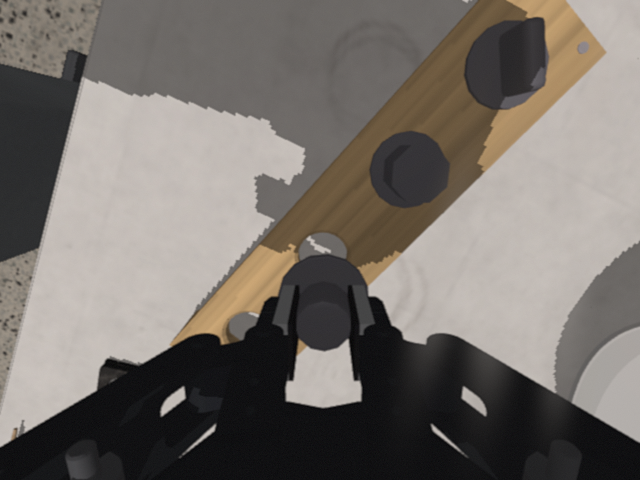

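```bash
python3 -m pendant '[[1,[-0.002,0.0025,-0.01],[0,0,0]],[1,[-0.002,0.0025,-0.025],[0,0,0]],[1,[-0.002,0.0025,-0.04],[0,0,0]],[1,[-0.002,0.0025,-0.045],[0,0,0]],[1,[-0.002,0.0025,-0.045],[0,0,0]]]'
python3 -m pendant '[[1,[0,0,0],[0,0,0]]]'
```

```text
time_s: 18.17
tool_pos: [0.4914, 0.1722, 0.0598]
eef_rot: [0.977, 0.213, -0.0, -0.0]
force: [-0.0, 0.4, -0.5]
width: 0.0207
time_s: 18.25
tool_pos: [0.4922, 0.1724, 0.0609]
eef_rot: [0.977, 0.213, 0.0, 0.0]
force: [0.8, -0.1, -1.0]
width: 0.0209
```

```bash
python3 -m pendant '[[1,[0,0,-0.001],[0,0,0]],[0,[0,0,-0.001],[0,0,0]],[0,[0,0,-0.001],[0,0,0]],[0,[0,0,-0.001],[0,0,0]]]'
python3 -m pendant '[[0,[0,0,0.02],[0,0,0]],[0,[0,0,0.06],[0,0,0]],[0,[-0.005,-0.035,0.09],[0,0,0]],[0,[-0.005,-0.07,0.12],[0,0,0]],[0,[-0.005,-0.1,0.15],[0,0,0]]]'
python3 -c "
from holes import *
holes('w23')"
```

```text
time_s: 18.58
tool_pos: [0.4922, 0.1726, 0.0599]
eef_rot: [0.977, 0.214, 0.001, 0.0]
force: [-0.1, 0.3, 0.8]
width: 0.0428
time_s: 19.0
tool_pos: [0.4862, 0.0789, 0.2039]
eef_rot: [0.977, 0.214, 0.0, 0.0]
force: [0.6, -0.4, -1.1]
width: 0.0431
[array([321. , 189.8]), array([35.8, 36.6]), np.float64(104.1)] [0.4726 0.106  0.035 ]
[array([380.3, 124.3]), array([53. , 56.5]), np.float64(22.4)] [0.4942 0.1742 0.035 ]
[array([447.9,  53.6]), array([55.5, 69.2]), np.float64(42.1)] [0.5178 0.2421 0.035 ]
[0.4894 0.0745 0.2098] 24.52627857780948
```

View pics/w23.png

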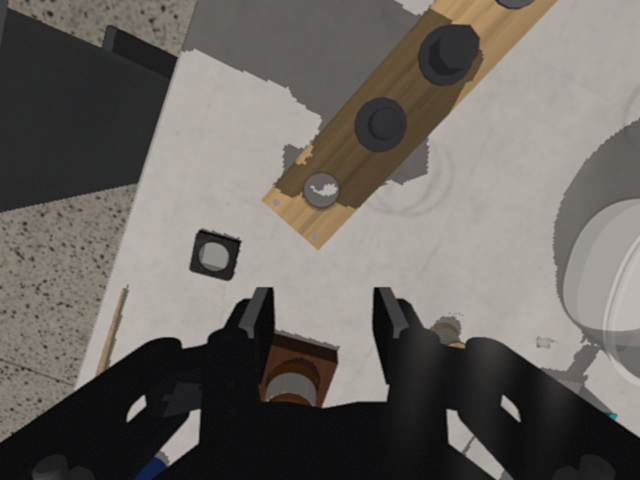

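The cone stopper hangs flat in the third hole at (380,124). Last is the square one.

```bash
python3 -m pendant '[[0,[0.008,-0.04,0],[0,0,0]],[0,[0.016,-0.08,0],[0,0,0]],[0,[0.024,-0.12,0],[0,0,0]],[0,[0.03,-0.16,0],[0,0,0]],[0,[0.036,-0.2,0],[0,0,0]]]'
python3 -m pendant '[[0,[0.008,-0.04,0],[0,0,0]],[0,[0.014,-0.08,0],[0,0,0]],[0,[0.02,-0.12,0],[0,0,0]],[0,[0.026,-0.15,-0.01],[0,0,0]],[0,[0.028,-0.172,-0.03],[0,0,0]]]'
python3 -m pendant '[[0,[0,0,-0.01],[0,0,0]],[0,[0,0,-0.01],[0,0,0]],[0,[0,0,-0.01],[0,0,0]]]'
python3 -c "
from look import *
f=look('stopper_square',.094,'w24')
cv2.imwrite('pics/c24.png',cv2.cvtColor(cv2.resize(f['image'][215:335,255:395],None,fx=5,fy=5,interpolation=2),cv2.COLOR_RGB2BGR))"
```

```text
time_s: 19.47
tool_pos: [0.523, -0.1223, 0.2029]
eef_rot: [0.977, 0.214, 0.001, 0.0]
force: [0.8, 0.3, -0.4]
width: 0.0425
time_s: 19.88
tool_pos: [0.5527, -0.297, 0.1747]
eef_rot: [0.977, 0.212, 0.002, 0.003]
force: [1.6, 0.7, 0.1]
width: 0.0427
time_s: 20.13
tool_pos: [0.55, -0.2915, 0.1617]
eef_rot: [0.977, 0.214, -0.001, -0.001]
force: [-0.3, -0.1, -0.1]
width: 0.0424
{'location': [324.9, 278.0], 'score': 0.86} [ 0.5559 -0.2998  0.094 ]
[ 0.5511 -0.2913  0.1634] 24.7
```

View pics/w24.png

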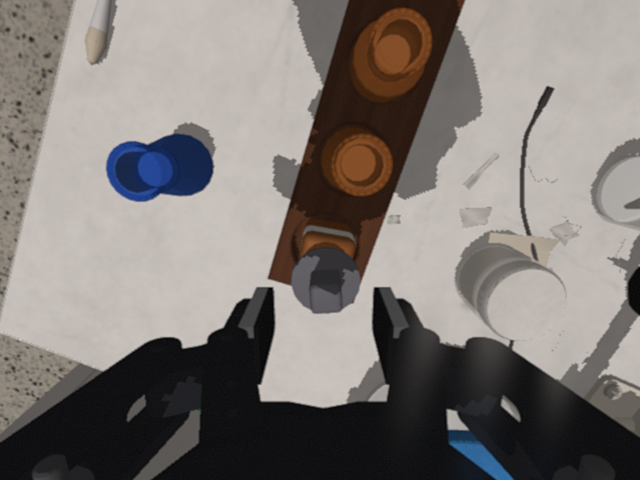

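View pics/c24.png

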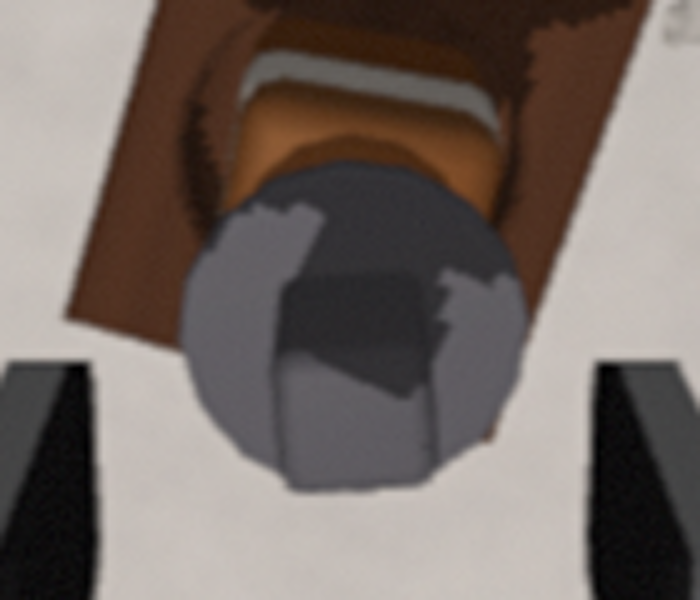

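```bash
python3 -c "
from h import *
f=env.grab_frame('wrist');print(px2w(f,(325.7,280.5),.096),px2w(f,(326,298.4),.1235),env.sense()['tool_pos'])"
```

```text
[ 0.55820944 -0.30101039  0.096     ] [ 0.55779019 -0.30026105  0.1235    ] [ 0.55136033 -0.29141428  0.16378402]
```

```bash
python3 -m pendant '[[0,[0.005,-0.01,0],[0,0,0]],[0,[0.005,-0.01,-0.015],[0,0,0]],[0,[0.005,-0.01,-0.03],[0,0,0]],[0,[0.005,-0.01,-0.03],[0,0,0]],[0,[0.005,-0.01,-0.03],[0,0,0]]]'
python3 -c "
from look import *
f=look('stopper_square',.094,'w25')"
```

```text
time_s: 20.7
tool_pos: [0.5557, -0.3013, 0.1328]
eef_rot: [0.977, 0.214, -0.0, -0.0]
force: [-0.2, 0.4, -0.1]
width: 0.0427
{'location': [322.7, 281.0], 'score': 0.71} [ 0.5565 -0.3015  0.094 ]
[ 0.5565 -0.3021  0.1339] 24.7
```

View pics/w25.png

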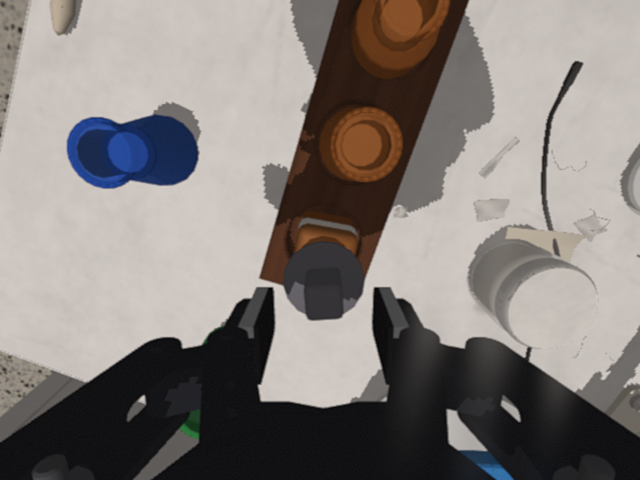

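```bash
python3 -m pendant '[[0,[0,0,-0.01],[0,0,0]],[0,[0,0,-0.019],[0,0,0]],[1,[0,0,-0.019],[0,0,0]],[1,[0,0,-0.019],[0,0,0]],[1,[0,0,-0.019],[0,0,0]]]'
python3 -m pendant '[[1,[0,0,0],[0,0,0]],[1,[0,0,0],[0,0,0]],[1,[0,0,0],[0,0,0]]]'
python3 -m pendant '[[1,[0,0,0.02],[0,0,0]],[1,[0,0,0.04],[0,0,0]],[1,[0,0,0.07],[0,0,0]],[1,[0,0,0.09],[0,0,0]]]'
python3 -m pendant '[[1,[-0.008,0.03,0.0],[0,0,0]],[1,[-0.016,0.07,0.0],[0,0,0]],[1,[-0.024,0.11,0.0],[0,0,0]],[1,[-0.032,0.15,0.0],[0,0,0]],[1,[-0.04,0.19,0.0],[0,0,0]]]'
python3 -m pendant '[[1,[-0.008,0.04,0.0],[0,0,0]],[1,[-0.016,0.08,0.0],[0,0,0]],[1,[-0.024,0.11,0.0],[0,0,0]],[1,[-0.03,0.135,0.0],[0,0,0]],[1,[-0.03,0.135,0.0],[0,0,0]]]'
python3 -c "
from held import *
f=held(.0205);save(f,'w26');print(env.sense()['tool_pos'])"
```

```text
time_s: 21.22
tool_pos: [0.5557, -0.3024, 0.1133]
eef_rot: [0.977, 0.214, -0.0, -0.0]
force: [-0.1, -1.1, -1.1]
width: 0.0155
time_s: 21.47
tool_pos: [0.5559, -0.3026, 0.1136]
eef_rot: [0.977, 0.214, 0.0, 0.0]
force: [-0.3, 0.0, -1.0]
width: 0.0157
time_s: 21.8
tool_pos: [0.5561, -0.3027, 0.2057]
eef_rot: [0.977, 0.214, 0.001, 0.001]
force: [0.5, 0.4, -0.4]
width: 0.0156
time_s: 22.22
tool_pos: [0.5152, -0.111, 0.2037]
eef_rot: [0.977, 0.213, 0.0, 0.0]
force: [0.5, 0.6, 0.7]
width: 0.0154
time_s: 22.63
tool_pos: [0.484, 0.0265, 0.2039]
eef_rot: [0.976, 0.216, -0.0, -0.001]
force: [-0.5, -0.5, -1.3]
width: 0.016
pred left/right/top 277.0 366.3 256.4 px/m 2127.0
pred left/right/top 275.9 367.4 259.1 px/m 2177.0
[0.48509786 0.02458387 0.20388367]
```

View pics/w26.png

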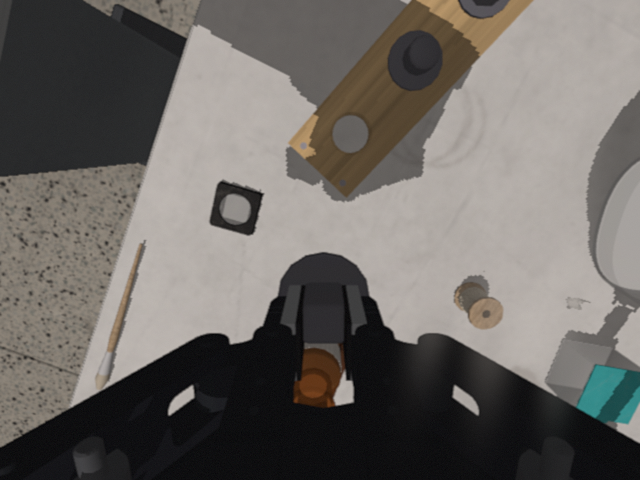

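```bash
python3 -m pendant '[[1,[-0.006,0.04,0],[0,0,0]],[1,[-0.012,0.075,-0.03],[0,0,0]],[1,[-0.014,0.083,-0.07],[0,0,0]],[1,[-0.014,0.083,-0.1],[0,0,0]],[1,[-0.014,0.083,-0.1],[0,0,0]]]'
python3 -m pendant '[[1,[0,0,0],[0,0,0]],[1,[0,0,0],[0,0,0]]]'
python3 -c "
from held import *
f=held(.02);save(f,'w27');print(env.sense()['tool_pos'])"
```

```text
time_s: 23.1
tool_pos: [0.4675, 0.1052, 0.098]
eef_rot: [0.977, 0.214, -0.005, -0.001]
force: [-1.6, -0.1, -0.0]
width: 0.0155
time_s: 23.27
tool_pos: [0.4733, 0.1047, 0.105]
eef_rot: [0.977, 0.213, 0.001, 0.0]
force: [0.2, -0.5, 1.3]
width: 0.0155
pred left/right/top 277.6 367.8 253.0 px/m 2147.0
pred left/right/top 276.5 368.8 255.8 px/m 2199.0
[0.47400747 0.10473257 0.10557599]
```

View pics/w27.png

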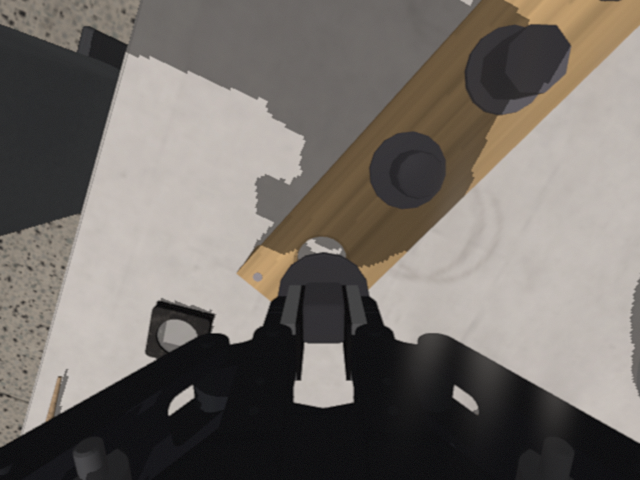

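```bash
python3 -m pendant '[[1,[-0.002,0.001,-0.01],[0,0,0]],[1,[-0.002,0.001,-0.025],[0,0,0]],[1,[-0.002,0.001,-0.04],[0,0,0]],[1,[-0.002,0.001,-0.046],[0,0,0]],[1,[-0.002,0.001,-0.046],[0,0,0]]]'
python3 -m pendant '[[1,[0,0,0],[0,0,0]]]'
```

```text
time_s: 23.73
tool_pos: [0.4704, 0.106, 0.0579]
eef_rot: [0.977, 0.213, 0.0, 0.0]
force: [-0.8, 0.2, -0.7]
width: 0.016
time_s: 23.82
tool_pos: [0.4709, 0.1062, 0.0587]
eef_rot: [0.977, 0.213, 0.001, 0.0]
force: [0.5, -0.7, -0.4]
width: 0.016
```

```bash
python3 -m pendant '[[1,[0,0,-0.001],[0,0,0]],[0,[0,0,-0.001],[0,0,0]],[0,[0,0,-0.001],[0,0,0]],[0,[0,0,-0.001],[0,0,0]]]'
python3 -m pendant '[[0,[0,0,0.02],[0,0,0]],[0,[0,0,0.06],[0,0,0]],[0,[0,-0.035,0.09],[0,0,0]],[0,[0,-0.05,0.12],[0,0,0]],[0,[0,-0.06,0.15],[0,0,0]]]'
python3 -m pendant '[[0,[-0.01,-0.04,0.02],[0,0,0]],[0,[-0.03,-0.06,0.04],[0,0,0]],[0,[-0.04,-0.06,0.06],[0,0,0]],[0,[-0.04,-0.06,0.06],[0,0,0]]]'
python3 -c "
from h import *
f=env.grab_frame('wrist');save(f,'w28')
f=env.grab_frame('scene');save(f,'s28');g=f['image']
cv2.imwrite('pics/c28.png',cv2.cvtColor(cv2.resize(g[180:340,170:470],None,fx=2.6,fy=2.6,interpolation=2),cv2.COLOR_RGB2BGR))
f=env.grab_frame('top');g=f['image']
cv2.imwrite('pics/t28.png',cv2.cvtColor(cv2.resize(g[190:300,135:455],None,fx=2.4,fy=2.4,interpolation=2),cv2.COLOR_RGB2BGR))"
```

```text
time_s: 24.15
tool_pos: [0.4703, 0.1066, 0.057]
eef_rot: [0.977, 0.214, 0.001, 0.0]
force: [0.6, 0.7, -0.7]
width: 0.0427
time_s: 24.57
tool_pos: [0.4697, 0.0452, 0.2084]
eef_rot: [0.977, 0.213, 0.0, 0.0]
force: [1.5, 0.3, 0.7]
width: 0.0424
time_s: 24.9
tool_pos: [0.4298, -0.0147, 0.2706]
eef_rot: [0.977, 0.212, 0.003, 0.001]
force: [-0.4, 0.5, -0.1]
width: 0.0428
```

View pics/w28.png

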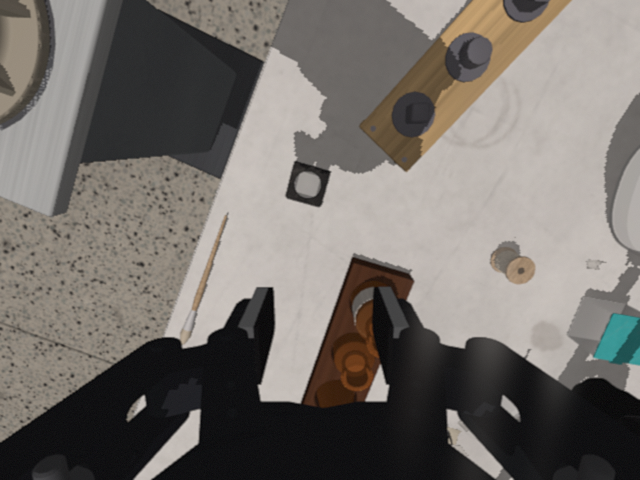

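View pics/c28.png

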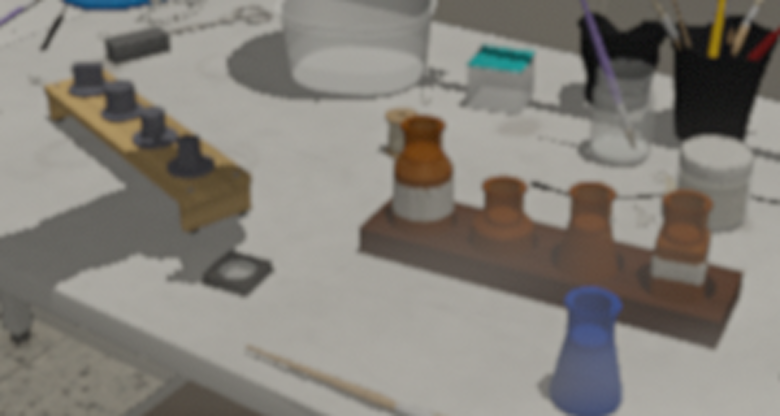

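View pics/t28.png

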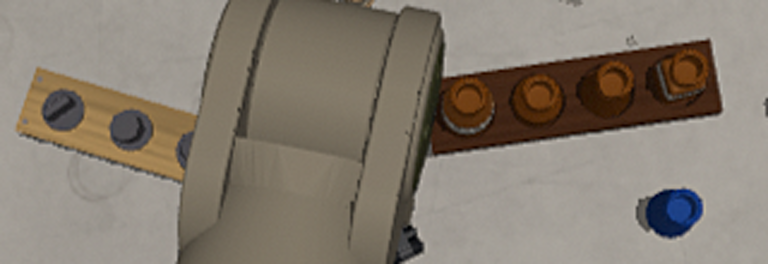

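```bash
python3 -c "
import cv2
a=cv2.imread('pics/s28.png')[195:270,180:275];cv2.imwrite('pics/d1.png',cv2.resize(a,None,fx=8,fy=8,interpolation=2))"
```

```text
(no output)
```

View pics/d1.png

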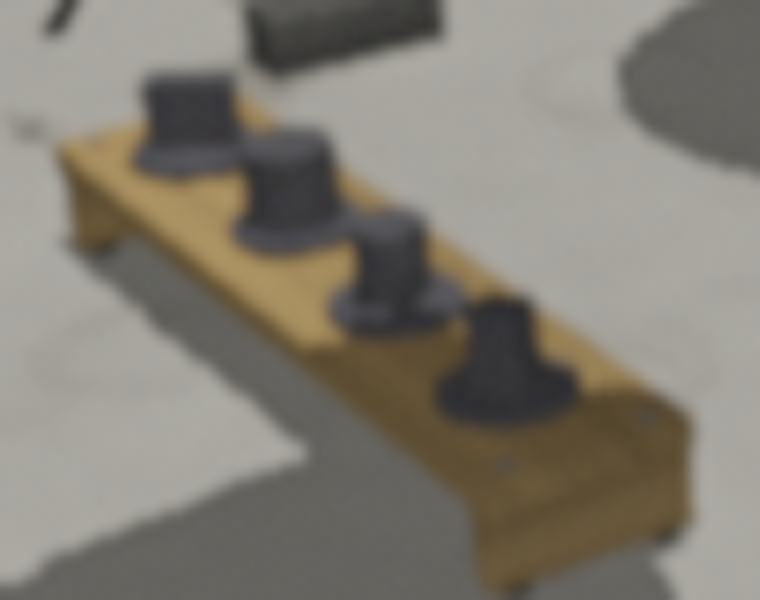

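All four hang upright with their flanges flat on the rack, at (190,120), (290,190), (395,270) and (505,360) in this crop.

```bash
python3 -c "
from h import *
print(env.sense()['qd'].round(3),env.finish_job())"
```

```text
the job is handed in; nothing more can be done
[ 0.01   0.023 -0.016 -0.003 -0.     0.   ] None
```

All four stoppers now hang plug-down in the light rack, left to right tall, squat, cone, square, the same order as their bottles stand in the dark tray. I handed the job in at about 25 s of the 109 s allowed.

- **Stoppers:** In the last scene and wrist pictures the flanges look flat on the rack. The arm hid the right half of the rack from the top camera, so that view confirms only the two left ones.
- **Bottles:** All four are open and upright in their wells, and the blue and green look-alikes were not touched.
- **Forces:** The wrist readings at the end of each move stayed below about 7 N.
- **Disagreements:** The camera estimates of positions differed from each other by 2 to 8 mm. I settled each by a closer wrist picture before gripping or placing.
- **At hand-in:** The gripper was empty and clear of everything, and no check failed.

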